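Pry open the scrap box and tip the fittings in

TASK

Lever up the scrap box's yellow lid with the scraper's blade under its lip (no fingers on it until it is up) and swing it right open; gather all the loose brass and copper fittings in the blue tray, and tip the whole trayful over its lip into the box. Then stand the empty tray upright in the middle of its cork mat, have the scraper lying flat on the crate top clear of the box, and shut the lid fully on the scrap. Leave the lunch things, the key and the stone where they are.

Things in the scene. Friction and masses are not known exactly. Their poses are not given: they have to be found in the camera images.
- scrap_box: fixed grey steel scrap box, 150 (x) by 200 (y) by 100 tall, walls and floor 5 thick, with a hinged yellow lid; origin at the centre of its underside; its front (the lid's lip side) faces its own -x, the hinge runs along its +x top edge, z up
- lid (a joint): hinge of the yellow lid, rad: 0 shut, 1.57 standing upright, 1.8 the stop, leaning back beyond upright; the stiff hinge holds the lid wherever it is left
- lid_lip (a point): middle of the lid's free edge, at its underside. The lid is a flat sheet 168 by 204, 5 thick, no handle; it overhangs the box's front wall by 18, and a blade can be put under this lip (100.5 above the crate top when shut)
- lid_hinge (a point): middle of the lid's hinge line, at the lid's underside, 168 from the lip
- mat: fixed cork mat 220 (x) by 120 (y) by 3 thick, where the tray stands; origin at the centre of its underside
- tray: blue plastic tipping tray, 166 long (x), 68 wide over its side walls (y), 50 tall, walls 3; open on top, floor 3 thick; at its -x end, instead of a wall, a ramp rises from the floor (at x = -35) to the pouring lip; can be gripped across its two side walls; 0.18 kg; origin at the centre of its underside
- tray_lip (a point): middle of the tray's pouring lip, 83 from the tray's middle towards its -x and 28 above its underside
- scraper: scraper lying flat: green handle 100 long (x), 24 wide, 26 tall, with a thin steel blade 32 wide and 3 thick out of its +x end at 13 above the underside, tip 145 from the origin; 0.11 kg; origin under the middle of the handle, z up
- scraper_tip (a point): middle of the blade's end edge
- fitting1: loose fitting, hexagon 22 over the flats (flats face its own x and every 60 degrees from there): a plain hexagonal coupling, brass; 24 tall in all, 40 g; origin at its centre, z along its axis
- fitting2: loose fitting, hexagon 22 over the flats (flats face its own x and every 60 degrees from there): a plug, copper-coloured: hexagon 13 tall below, threaded round stub 17 across on top; 24 tall in all, 40 g; origin at its centre, z along its axis
- fitting3: loose fitting, hexagon 22 over the flats (flats face its own x and every 60 degrees from there): an end cap, brass: hexagon 17 tall below, round crown 20 across on top; 24 tall in all, 40 g; origin at its centre, z along its axis
- fitting4: loose fitting, hexagon 22 over the flats (flats face its own x and every 60 degrees from there): a plain hexagonal coupling, brass; 24 tall in all, 40 g; origin at its centre, z along its axis
- fitting5: loose fitting, hexagon 22 over the flats (flats face its own x and every 60 degrees from there): a plug, copper-coloured: hexagon 13 tall below, threaded round stub 17 across on top; 24 tall in all, 40 g; origin at its centre, z along its axis
- fitting6: loose fitting, hexagon 22 over the flats (flats face its own x and every 60 degrees from there): an end cap, brass: hexagon 17 tall below, round crown 20 across on top; 24 tall in all, 40 g; origin at its centre, z along its axis
- tiffin: stainless steel two-tier lunch tiffin with side clamp, 113 across, 155 tall; bystander; origin at the centre of its underside
- ashtray: green ceramic ashtray, 100 across, 32 tall; bystander; origin at the centre of its underside
- stone: grey river stone, 74 across, 34 tall; bystander; origin at the centre of its underside
- spoon: red plastic measuring spoon, 120 long, 16 tall; bystander; origin under its bowl, handle towards its -x
- key: brass-toned door key, 58 long, 4 thick; bystander; origin under its middle

How it is judged:
By the outcome, as a careful person would: the job done as asked, in the order asked, and still so for the second after the job is handed in, with the robot touching nothing.
Of fitting1, fitting2, fitting3, fitting4, fitting5, fitting6 only 3 to 5 are there at a start; the rules pass over those that are not, and their reading is None.
At some moment in a run one of fitting1, fitting2, fitting3, fitting4, fitting5, fitting6, scraper may be knocked a few centimetres aside while the robot is not near it.
It also fails if it takes over 210 s, if anything falls off the work surface, if the arm or the gripper's body presses on something with over 40 N, if the wrist force passes 120 N, or if a joint passes its speed limit or range.

ROBOT

A 6-joint arm with a two-finger parallel gripper is mounted at the origin on the work surface. World frame = base frame: x ahead of the robot, y to its left, z up, the work surface at z = 0. Lengths are in m, angles in rad, forces in N, time in s.
With the tool pointing down it reaches from about 0.425 to 0.925 m from the base axis. Payload 12.5 kg.
Tool frame: the origin (TCP) lies at the centre of the arm's flange, where the gripper is bolted on; the fingertips stand 173 mm ahead of it and the grasp point (between the pads) lies 155 mm ahead of it; z points along the fingers, y is the line along which they close (so a half turn about z gives the same grasp; the last joint's range is limited). The gripper opens to 85 mm and grips with 20 to 120 N. Pads are 22 mm wide; open, the fingers measure 114 mm over their backs; the gripper's body (76 mm by 85 mm) begins 54 mm behind the grasp point. The pads swing forward as they close: fully open they stand 13 mm farther back than shut.
Start: joints at [1.198, 0.491, 1.559, -0, 1.092, -0.106], TCP at [0.165, 0.603, 0.405] pointing down, gripper open.
Joint ranges: [-3.1, 3.1], [-0.84, 2.19], [0.05, 2.79], [-1.13, 4.28], [0.06, 2.93], [-2.69, 2.69]. Speed limits (rad/s): [2.22, 2.22, 2.79, 3.14, 3.14, 3.14].

INTERFACE

Orientations are given as a unit quaternion [w, x, y, z].
In Python, from plant import arm gives the robot as it stands.
- The arm moves only by the tool play_rows, never from a script. Its argument "rows" is a list of rows, each a list of 4 numbers: the shift along the tool's x, y, z scaled (see below), then the turn about the tool's z scaled (see below). In form: [[x, y, z, roll], ...]. A call has 1 to 5 rows; each row shifts and turns the commanded pose from where the row before left it, along the tool's axes as they then stand; what a row does not reach is not made up. The controller multiplies each number of a shift by 40 mm and each number of a turn by 2 rad. A row lasts 1/12 s, in which the tool goes at most 41.7 mm and 7.16 degrees, less where a joint would pass 70% of its speed; a pose out of reach is approached as far as the arm can. A call with a number of a shift or a turn outside -1 to 1 is refused whole. A call with a gripper value outside its range is refused whole. "claw" is the opening, from 0 (shut) to 1 (fully open), set as the call begins (left out, the last holds). The fingers move at their own pace and stop on an object; "squeeze" is the grip in N (left out, the last holds). Time passes only in rows, so rows that do not move let the fingers close. It gives the time, the measured TCP pose, the force, the opening and the grip force at its end, in the units of the state.
- arm.read_state(): the state, without advancing time (a new reading comes with each control period).
- arm.camera(name): name is "scene" or "top" or "wrist"; returns a dict with "frame" (480x640x3 uint8, red, green, blue), "z_map" (480x640 float32, m along the optical axis (not along the pixel's ray), 0 where there is no reading), "intrinsics" (3x3 intrinsics, pixels), "rvec" (rotation vector, rad) and "tvec" (3), from world to camera coordinates, as OpenCV has them. Camera axes: x right, y down, z forward; pixel columns grow to the right and rows downward; lengths in m; the calibration is good to about 2 mm. The wrist camera is an equidistant fisheye: a pixel r from the principal point sees the ray r / f radians off the axis. A picture is of the moment at which its call begins.
- arm.close_job(): hands the job in; it is judged then, once.
The state is a dict: "t": time; "joint_positions": joint angles; "joint_vel": joint speeds; "effort": joint torques, N m; "eef_pos": TCP position; "eef_rot": TCP orientation; "ft_force": force on the tool from outside, world axes, zero at the start; "torque": the same for the moment, N m; "finger_gap": finger opening in m; "grip_force": force on a finger pad.
Only numpy, scipy, OpenCV 4.12 (cv2) and the standard library are available. Lean on these libraries where they do the work, as an engineer would, in place of code of your own. Each camera call takes 0.05 s, during which the arm holds its last target. There are 200 camera calls.

## Working session

There is one attempt and no reset: what is moved stays moved. The work goes in short steps, Python scripts to look and compute and a tool call to move; the robot and the scene stay as the last step left them, time stands still between calls to the robot, and variables do not carry over. Pictures are saved under pics/ and viewed, at most 14 in all, crops included, and the job is handed in when it is done.

Besides the shell and the picture viewer there is one more tool, called after ">>>" by a JSON object that holds its "name" and its "arguments", one argument or row to a line. play_rows: Moves the arm, as the interface text tells. Shifts and turns lie within -1 to 1; 1 stands for 40 mm of shift or 2 rad of turn. Its arguments: {"type":"object","properties":{"rows":{"type":"array","items":{"type":"array","items":{"type":"number","minimum":-1,"maximum":1}}},"claw":{"type":"number"},"squeeze":{"type":"number"}},"required":["rows"]}

```bash
ls; mkdir -p pics
cat > h.py <<'E'
import numpy as np, cv2
from plant import arm
def cam(n):
    c=arm.camera(n); c['R']=cv2.Rodrigues(np.array(c['rvec'],float))[0]; c['t']=np.array(c['tvec'],float).ravel(); c['K']=np.array(c['intrinsics'],float); return c
def pts(c):  # world point per pixel from z_map (pinhole)
    z=c['z_map']; v,u=np.indices(z.shape); K=c['K']
    p=np.stack([(u-K[0,2])/K[0,0]*z,(v-K[1,2])/K[1,1]*z,z],-1)
    return (p-c['t'])@c['R']
def ray(c,u,v,h):
    K=c['K']; d=c['R'].T@np.array([(u-K[0,2])/K[0,0],(v-K[1,2])/K[1,1],1]); o=-c['R'].T@c['t']
    return o+d*(h-o[2])/d[2]
def save(c,n): cv2.imwrite('pics/'+n+'.png',c['frame'][...,::-1])
E
python3 - <<'E'
from h import *
for n in('scene','top'):
    c=cam(n); save(c,n+'0'); print(n,c['K'].tolist(),-c['R'].T@c['t'],c['R'].tolist()); np.savez(n+'0.npz',**{k:c[k] for k in('frame','z_map','K','R','t')})
    p=pts(c); print(np.percentile(p[c['z_map']>0][:,2],[1,10,50,90,99]))
print(arm.read_state())
E
```

```text
pics
scene [[501.78448698804146, 0.0, 315.4621279881551], [0.0, 501.78448698804146, 235.69345580308686], [0.0, 0.0, 1.0]] [1.00461514 0.72372914 0.60863421] [[-0.8511903182100045, 0.5247728430978396, -0.009407727279293177], [0.3054201204000946, 0.4806603465240865, -0.8220001103005623], [-0.4268414134550947, -0.7025518446537273, -0.5694096182304105]]
[-0.75134881 -0.59284663  0.0027599   0.16343303  0.28629092]
top [[551.2852882002755, 0.0, 318.40508946368067], [0.0, 551.2852882002755, 233.10824758376748], [0.0, 0.0, 1.0]] [0.41973622 0.08637964 1.41955384] [[0.016212725519490934, -0.9998595857845586, 0.00423748108677402], [-0.9899756835466756, -0.016646862791605432, -0.1402534418311721], [0.14030428902040798, -0.0019211126798225758, -0.9901065679049651]]
[-0.76222358 -0.75270676 -0.00146132  0.07076382  0.47644145]
{'t': 0.1, 'joint_positions': array([ 1.19839727e+00,  4.91507781e-01,  1.55940702e+00,  1.66698587e-05,
        1.09171949e+00, -1.05608421e-01]), 'joint_vel': array([-0.00023381, -0.00113798,  0.00024323, -0.00018083, -0.00172344,
       -0.00108914]), 'effort': array([ 2.37389031e-03, -6.19447231e+01, -2.62024355e+01, -1.12162825e-04,
        2.94602440e-03,  6.61586071e-06]), 'eef_pos': array([0.16474335, 0.60286358, 0.40417443]), 'eef_rot': array([-1.30479860e-04,  1.33003851e-01,  9.91115384e-01, -5.04261690e-04]), 'ft_force': array([ 0.22818557, -0.27318252, -0.20492834]), 'torque': array([ 0.00831737, -0.00330809,  0.01259657]), 'grip_force': 0.0, 'finger_gap': 0.08559929286295305}
```

View pics/top0.png

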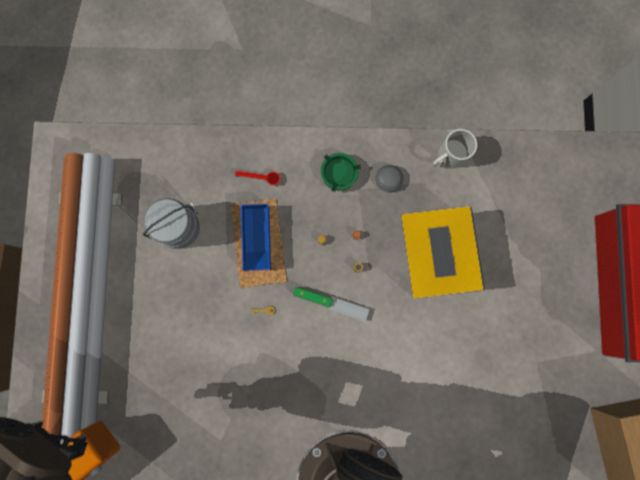

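View pics/scene0.png

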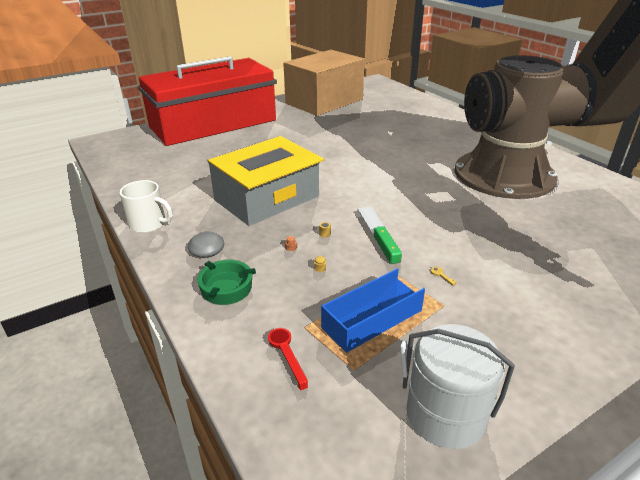

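Run:
```python
from h import *
T=dict(np.load('top0.npz')); S=dict(np.load('scene0.npz'))
def blobs(c,name,lo,hi,zr,minA=15,roi=None):
    hsv=cv2.cvtColor(c['frame'],cv2.COLOR_RGB2HSV); P=pts(c)
    m=cv2.inRange(hsv,lo,hi)>0
    m&=(P[...,2]>zr[0])&(P[...,2]<zr[1])&(c['z_map']>0)&(P[...,0]>.25)&(P[...,0]<.9)&(abs(P[...,1])<.6)
    n,l,s,ce=cv2.connectedComponentsWithStats(m.astype(np.uint8))
    for i in range(1,n):
        if s[i,4]<minA: continue
        q=P[l==i]; r=cv2.minAreaRect((q[:,:2]*1000).astype(np.float32))
        print(name,'px',ce[i].round(),'A',s[i,4],'med',np.median(q,0).round(4),'zmax',np.percentile(q[:,2],95).round(4),'rect',np.round(r[0]),np.round(r[1]),round(r[2],1),'box',cv2.boxPoints(r).round().tolist())
for nm,c in(('T',T),('S',S)):
    blobs(c,nm+' yellow lid',(22,150,120),(32,255,255),(.08,.13),200)
    blobs(c,nm+' blue',(105,120,40),(125,255,255),(-.01,.08),200)
    blobs(c,nm+' green',(55,120,40),(75,255,255),(-.01,.06),40)
    blobs(c,nm+' brass/cu',(4,90,60),(28,255,255),(.006,.045),8)
    blobs(c,nm+' cork',(8,70,80),(20,200,255),(-.004,.006),150)
P=pts(T); hsv=cv2.cvtColor(T['frame'],cv2.COLOR_RGB2HSV)
m=(P[...,2]>.007)&(P[...,2]<.03)&(P[...,0]>.3)&(hsv[...,1]<60); v,u=np.indices(m.shape); m&=(u>325)&(u<375)&(v>290)&(v<325)
q=P[m]; print('blade',len(q),cv2.minAreaRect((q[:,:2]*1000).astype(np.float32)),np.median(q[:,2]))
# grey walls in scene cam: depth points at z 0.03..0.08
P=pts(S); m=(P[...,2]>.02)&(P[...,2]<.09)&(P[...,0]>.35)&(P[...,0]<.75)&(P[...,1]<-.02)&(P[...,1]>-.4)
q=P[m]; print('walls',cv2.minAreaRect((q[:,:2]*1000).astype(np.float32)), cv2.boxPoints(cv2.minAreaRect((q[:,:2]*1000).astype(np.float32))))
for c,n,(x0,x1,y0,y1) in((T,'t',(220,400,170,330)),(S,'s',(250,460,210,370))):
    im=cv2.resize(c['frame'][y0:y1,x0:x1],None,fx=3.6,fy=3.6,interpolation=2)[...,::-1]; cv2.imwrite(f'pics/crop_{n}.png',im[:600,:800])
```

```text
T yellow lid px [442. 252.] A 4781 med [ 0.5646 -0.2125  0.1048] zmax 0.1093 rect [ 567. -213.] [203. 170.] 7.7 box [[455.0, -143.0], [477.0, -311.0], [679.0, -284.0], [656.0, -115.0]]
T blue px [255. 236.] A 1784 med [0.6076 0.2462 0.0086] zmax 0.0525 rect [604. 243.] [163.  69.] 3.5 box [[520.0, 272.0], [524.0, 203.0], [687.0, 213.0], [683.0, 282.0]]
T green px [339. 171.] A 1051 med [0.7849 0.032  0.01  ] zmax 0.0324 rect [778.  33.] [96. 98.] 78.4 box [[720.0, -4.0], [816.0, -24.0], [836.0, 70.0], [740.0, 90.0]]
T green px [312. 296.] A 309 med [0.457  0.0971 0.0252] zmax 0.0297 rect [457.  96.] [96. 22.] 72.6 box [[432.0, 54.0], [453.0, 47.0], [481.0, 139.0], [461.0, 145.0]]
T brass/cu px [357. 235.] A 61 med [ 0.6164 -0.0147  0.0205] zmax 0.0285 rect [617. -15.] [19. 23.] 4.9 box [[607.0, -4.0], [609.0, -27.0], [628.0, -25.0], [626.0, -3.0]]
T brass/cu px [322. 239.] A 65 med [0.6021 0.0743 0.0221] zmax 0.0273 rect [603.  75.] [23. 20.] 61.9 box [[588.0, 70.0], [606.0, 60.0], [617.0, 80.0], [599.0, 90.0]]
T brass/cu px [358. 267.] A 46 med [ 0.5312 -0.0181  0.0235] zmax 0.029 r
[... 2320 characters left out ...]
70.0, 289.0]]
S brass/cu px [371. 343.] A 11 med [0.6379 0.2867 0.0063] zmax 0.0069 rect [637. 285.] [11.  5.] 53.5 box [[632.0, 282.0], [635.0, 279.0], [642.0, 288.0], [638.0, 291.0]]
S cork px [373. 337.] A 1799 med [0.641  0.2833 0.0047] zmax 0.0058 rect [592. 238.] [221. 123.] 8.9 box [[473.0, 282.0], [492.0, 161.0], [710.0, 195.0], [691.0, 316.0]]
blade 484 ((426.3039855957031, 4.775413513183594), (101.44412231445312, 31.87746810913086), 72.64910125732422) 0.01387251893574551
walls ((567.08447265625, -115.91659545898438), (230.5254669189453, 330.27142333984375), 66.7842025756836) [[ 369.8843   -156.7504  ]
 [ 673.4126   -286.94186 ]
 [ 764.28467   -75.082794]
 [ 460.75635    55.108673]]
```

View pics/crop_t.png

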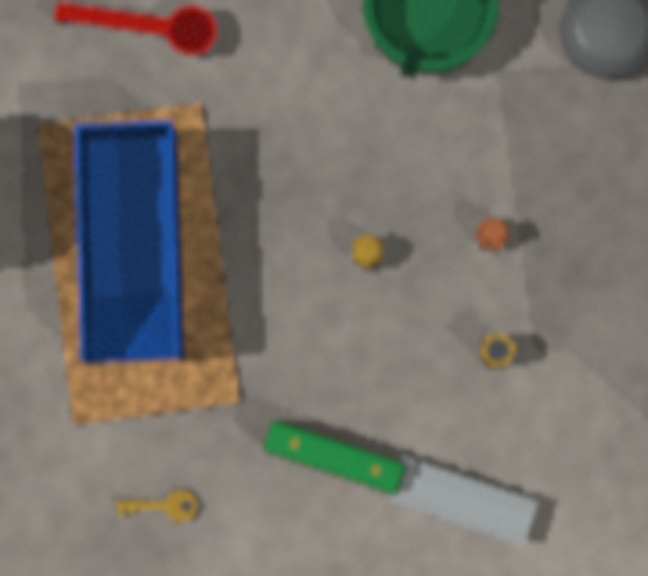

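The top picture shows the lid at (442,252), the tray at (255,236) with its ramp at the image bottom, and fittings at (322,240), (358,235) and (359,267). The scraper handle is at (312,297), blade towards the box. The label at (285,194) in the scene view puts the lid's lip on the +y side. First move: over the scraper.

>>> {"name": "play_rows", "arguments": {
  "rows": [
    [-0.65,-0.68,0,0],
    [-0.65,-0.68,0,0],
    [-0.65,-0.68,0,0],
    [-0.65,-0.68,0,0],
    [-0.65,-0.68,0,0]
  ],
  "claw": 0.6
}}

```text
t: 0.52
eef_pos: [0.2546, 0.4358, 0.4045]
eef_rot: [-0.0, 0.133, 0.991, -0.0]
ft_force: [0.7, 0.5, 0.1]
finger_gap: 0.0512
grip_force: 0.0
```

>>> {"name": "play_rows", "arguments": {
  "rows": [
    [-0.65,-0.68,0,0],
    [-0.65,-0.68,0,0],
    [-0.65,-0.68,0,0],
    [-0.65,-0.68,0,0],
    [-0.65,-0.68,0,0]
  ]
}}

```text
t: 0.93
eef_pos: [0.3442, 0.2703, 0.4047]
eef_rot: [-0.0, 0.133, 0.991, 0.0]
ft_force: [1.2, 0.3, 0.1]
finger_gap: 0.0515
grip_force: 0.0
```

>>> {"name": "play_rows", "arguments": {
  "rows": [
    [-0.65,-0.68,0,0],
    [-0.65,-0.68,0,0],
    [-0.65,-0.68,0,0],
    [-0.65,-0.68,0,0],
    [-0.65,-0.68,0,0]
  ]
}}

```text
t: 1.35
eef_pos: [0.4338, 0.1047, 0.4047]
eef_rot: [-0.0, 0.133, 0.991, 0.0]
ft_force: [1.4, 0.6, -0.3]
finger_gap: 0.0513
grip_force: 0.0
```

>>> {"name": "play_rows", "arguments": {
  "rows": [
    [0,0,0,0.06],
    [0,0,0,0.06],
    [0,0,0,0.06],
    [0,0,0,0.06],
    [0,0,0,0.06]
  ]
}}

```text
t: 1.77
eef_pos: [0.4334, 0.1063, 0.4045]
eef_rot: [-0.0, 0.423, 0.906, -0.0]
ft_force: [-0.1, 0.4, 1.1]
finger_gap: 0.0514
grip_force: 0.0
```

>>> {"name": "play_rows", "arguments": {
  "rows": [
    [0,0,0,0.06],
    [0,0,0,0.06],
    [0,0,0,0.06],
    [0,0,0,0.06],
    [0,0,0,0.06]
  ]
}}

```text
t: 2.18
eef_pos: [0.4333, 0.1065, 0.4045]
eef_rot: [-0.0, 0.672, 0.741, -0.0]
ft_force: [0.0, 1.3, 0.0]
finger_gap: 0.0515
grip_force: 0.0
```

>>> {"name": "play_rows", "arguments": {
  "rows": [
    [0,0,0,0.06],
    [0,0,0,0.06],
    [0,0,0,0.06],
    [0,0,0,0.02],
    [0,0,0,0]
  ]
}}

```text
t: 2.6
eef_pos: [0.4333, 0.1065, 0.4045]
eef_rot: [-0.0, 0.804, 0.594, -0.0]
ft_force: [-0.3, 0.2, -0.3]
finger_gap: 0.0516
grip_force: 0.0
```

```bash
cat >> h.py <<'E'
def pose():
    s=arm.read_state(); w,x,y,z=s['eef_rot']; yaw=np.degrees(np.arctan2(2*(x*y+w*z),1-2*(y*y+z*z))); return s,np.array(s['eef_pos'])*1000,yaw
def to(x,y,z,yaw):
    "units of shift (present tool axes) and turn to reach TCP mm, tool-x yaw deg"
    s,p,w=pose(); a=np.radians(w); d=np.array([x,y,z])-p; dw=(yaw-w+180)%360-180
    u=np.array([np.cos(a)*d[0]+np.sin(a)*d[1], np.sin(a)*d[0]-np.cos(a)*d[1], -d[2]])/40
    print('t',round(s['t'],2),'at',p.round(1),'yaw',round(w,1),'F',np.round(s['ft_force'],1),'gap',round(s['finger_gap']*1000,1),'| shift',u.round(2),'norm',round(np.linalg.norm(u),1),'turn',round(-np.radians(dw)/2,3))
def find(c,lo,hi,zr,minA=8,xr=(.3,.9),yr=(-.45,.45)):
    hsv=cv2.cvtColor(c['frame'],cv2.COLOR_RGB2HSV); P=pts(c)
    m=(cv2.inRange(hsv,lo,hi)>0)&(c['z_map']>0)
    for k,r in enumerate((xr,yr,zr)): m&=(P[...,k]>r[0])&(P[...,k]<r[1])
    n,l,s,ce=cv2.connectedComponentsWithStats(m.astype(np.uint8)); o=[]
    for i in range(1,n):
        if s[i,4]>=minA:
            q=P[l==i]; r=cv2.minAreaRect((q[:,:2]*1000).astype(np.float32))
            o.append((ce[i].round(),s[i,4],np.round(r[0],1),np.round(r[1],1),round(r[2],1),round(float(np.percentile(q[:,2],90))*1000,1)))
    return o
GREEN=((55,120,40),(75,255,255)); BLUE=((105,120,40),(125,255,255)); BRASS=((4,90,60),(28,255,255)); CORK=((8,70,80),(20,200,255)); YEL=((22,150,120),(32,255,255))
E
python3 - <<'E'
from h import *
for n in('top','scene'):
    c=cam(n); save(c,n+'1')
    print(n,*find(c,*GREEN,(.005,.06),40,yr=(.0,.2),xr=(.3,.6)),*find(c,*BRASS,(.006,.045)),sep='\n')
to(449.6,73,177,72.8)
E
```

```text
top
(array([356., 235.]), np.int32(60), array([616.8, -14.5]), array([23.3, 18.6]), 88.8, 26.1)
(array([322., 239.]), np.int32(66), array([601.9,  75.8]), array([21.7, 22.3]), 54.9, 25.7)
(array([358., 267.]), np.int32(46), array([532.5, -18.3]), array([21.6, 22.3]), 43.0, 26.5)
scene
(array([387., 245.]), np.int32(532), array([455.8,  96.6]), array([101.7,  23.9]), 72.1, 29.3)
(array([284., 197.]), np.int32(117), array([ 556.7, -147.3]), array([60.3,  7.9]), 8.5, 43.4)
(array([325., 229.]), np.int32(128), array([531.8, -17.6]), array([23.6, 21.3]), 32.2, 27.0)
(array([291., 243.]), np.int32(123), array([616.1, -12.8]), array([21.3, 22.7]), 70.2, 26.2)
(array([320., 263.]), np.int32(146), array([601.8,  76.9]), array([23.1, 22.1]), 71.1, 26.6)
(array([442., 274.]), np.int32(76), array([419.8, 221. ]), array([57. , 19.2]), 80.6, 7.7)
(array([401., 279.]), np.int32(8), array([493. , 187.3]), array([ 5. , 12.5]), 7.0, 7.0)
(array([413., 288.]), np.int32(11), array([490.4, 220.2]), array([ 6.6, 13.6]), 11.8, 7.8)
(array([437., 303.]), np.int32(9), array([483.5, 274. ]), array([13. ,  3.9]), 30.3, 7.2)
(array([425., 309.]), np.int32(15), array([510.1, 272.9]), array([16.8,  6.9]), 47.9, 6.8)
(array([318., 330.]), np.int32(10), array([693. , 216.2]), array([5. , 9.2]), 41.5, 6.5)
(array([390., 337.]), np.int32(26), array([601.1, 293.3]), array([23.8, 14.8]), 75.6, 7.0)
t 2.7 at [433.4 106.5 404.6] yaw 73.2 F [ 0.2 -0.6 -0.3] gap 50.9 | shift [-0.68  0.63  5.69] norm 5.8 turn 0.003
```

>>> {"name": "play_rows", "arguments": {
  "rows": [
    [-0.17,0.16,0.9,0],
    [-0.17,0.16,0.9,0],
    [-0.17,0.16,0.9,0],
    [-0.17,0.15,0.9,0],
    [0,0,0.8,0]
  ]
}}

```text
t: 3.12
eef_pos: [0.4499, 0.0722, 0.2269]
eef_rot: [0.0, 0.803, 0.596, 0.0]
ft_force: [1.4, -0.4, -0.6]
finger_gap: 0.051
grip_force: 0.0
```

>>> {"name": "play_rows", "arguments": {
  "rows": [
    [0,0,0.5,0],
    [0,0,0.4,0],
    [0,0,0.3,0],
    [0,0,0.1,0],
    [0,0,0,0]
  ]
}}

```text
t: 3.53
eef_pos: [0.4495, 0.0731, 0.1759]
eef_rot: [-0.001, 0.803, 0.596, -0.001]
ft_force: [-0.4, 0.9, -0.1]
finger_gap: 0.0516
grip_force: 0.0
```

>>> {"name": "play_rows", "arguments": {
  "rows": [
    [0,0,0,0],
    [0,0,0,0],
    [0,0,0,0],
    [0,0,0,0],
    [0,0,0,0]
  ],
  "claw": 0,
  "squeeze": 120
}}

```text
t: 3.95
eef_pos: [0.4496, 0.0732, 0.1779]
eef_rot: [0.001, 0.803, 0.595, 0.001]
ft_force: [-1.7, -0.6, 8.5]
finger_gap: 0.0216
grip_force: 118.2
```

>>> {"name": "play_rows", "arguments": {
  "rows": [
    [0,0,0,0],
    [0,0,0,0],
    [0,0,-0.5,0],
    [0,0,-1,0],
    [0,0,-1,0]
  ]
}}

```text
t: 4.37
eef_pos: [0.4492, 0.0732, 0.2779]
eef_rot: [-0.001, 0.804, 0.595, -0.001]
ft_force: [0.6, 0.8, -2.4]
finger_gap: 0.0214
grip_force: 118.0
```

Run:
```python
from h import *
c=cam('scene'); save(c,'scene2')
print(*find(c,*GREEN,(.03,.3),20,yr=(-.05,.2),xr=(.3,.6)),sep='\n')
P=pts(c); im=c['frame'][180:300,300:460]; cv2.imwrite('pics/s2.png',cv2.resize(im,None,fx=4,fy=4)[...,::-1])
to(449.6,73,277,98.5)
```

```text
(array([393., 205.]), np.int32(480), array([456.4,  98.5]), array([94.1, 23.9]), 71.8, 129.1)
t 4.42 at [450.   73.3 284.7] yaw 73.1 F [2.  1.3 6.2] gap 21.8 | shift [-0.01 -0.01  0.19] norm 0.2 turn -0.222
```

View pics/s2.png

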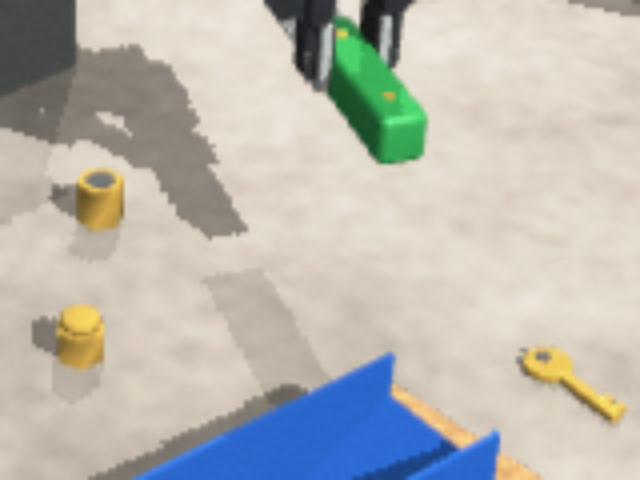

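>>> {"name": "play_rows", "arguments": {
  "rows": [
    [0,0,0,-0.055],
    [0,0,0,-0.055],
    [0,0,0,-0.055],
    [0,0,0,-0.055],
    [0,0,0,0]
  ]
}}

```text
t: 4.83
eef_pos: [0.4494, 0.0732, 0.2774]
eef_rot: [0.001, 0.652, 0.758, 0.0]
ft_force: [-0.1, 0.8, -0.7]
finger_gap: 0.022
grip_force: 117.9
```

Run:
```python
from h import *
to(535.7,15.2,255,98.2)
```

```text
t 4.83 at [449.4  73.2 277.4] yaw 98.6 F [-0.1  0.8 -0.7] gap 22.0 | shift [-1.75  1.92  0.56] norm 2.7 turn 0.003
```

>>> {"name": "play_rows", "arguments": {
  "rows": [
    [-0.44,0.48,0.14,0],
    [-0.44,0.48,0.14,0],
    [-0.44,0.48,0.14,0],
    [-0.43,0.48,0.14,0],
    [0,0,0,0]
  ]
}}

```text
t: 5.25
eef_pos: [0.5385, 0.0128, 0.254]
eef_rot: [0.001, 0.656, 0.754, 0.001]
ft_force: [-0.6, -0.7, -2.0]
finger_gap: 0.0216
grip_force: 118.1
```

Run:
```python
from h import *
for n in('scene','top'):
    c=cam(n); P=pts(c); hsv=cv2.cvtColor(c['frame'],cv2.COLOR_RGB2HSV)
    m=(hsv[...,1]<60)&(P[...,2]>.075)&(P[...,2]<.11)&(P[...,0]>.48)&(P[...,0]<.6)&(P[...,1]>-.122)&(P[...,1]<.03)
    q=P[m]*1000; print(n,len(q))
    if len(q)>20:
        r=cv2.minAreaRect(q[:,:2].astype(np.float32)); print(r,cv2.boxPoints(r).round().tolist())
        A=np.c_[q[:,:2]-[552,-60],np.ones(len(q))]; print('plane',np.linalg.lstsq(A,q[:,2],rcond=None)[0])
        print('tip y',np.percentile(q[:,1],[1,5]), np.median(q[q[:,1]<-90],0))
    cv2.imwrite(f'pics/{n}3.png',cv2.resize(c['frame'][130:270,200:400],None,fx=4,fy=4)[...,::-1])
    if n=='scene': print(find(c,*GREEN,(.06,.3),20,yr=(-.05,.2),xr=(.4,.6)),find(c,*YEL,(.09,.13),200))
to(535.7,15.2,255,98.2)
```

```text
scene 417
((549.5745849609375, -42.08271026611328), (49.270416259765625, 136.65255737304688), 11.437633514404297) [[512.0, 20.0], [539.0, -114.0], [587.0, -104.0], [560.0, 30.0]]
plane [-1.40384815e-01  5.07361611e-02  9.42087761e+01]
tip y [-108.30442144 -103.17445001] [553.51081741 -99.90630333  93.3633758 ]
[(array([343., 213.]), np.int32(489), array([535. ,  45.8]), array([24. , 81.4]), 7.3, 104.9)] [(array([263., 162.]), np.int32(2473), array([ 564.8, -213.1]), array([206.7, 173.3]), 8.0, 109.5)]
top 95
((553.6416625976562, -98.9916000366211), (31.593875885009766, 17.949989318847656), 1.7940937280654907) [[538.0, -91.0], [538.0, -108.0], [570.0, -107.0], [569.0, -90.0]]
plane [-2.15473139e-03  2.18949835e-02  9.07689452e+01]
tip y [-107.92445417 -106.16013822] [552.61905259 -98.03297879  89.81479997]
t 5.35 at [535.6  14.5 254.2] yaw 98.0 F [-1.1 -0.6 -1.8] gap 21.7 | shift [ 0.02  0.01 -0.02] norm 0.0 turn -0.001
```

View pics/scene3.png

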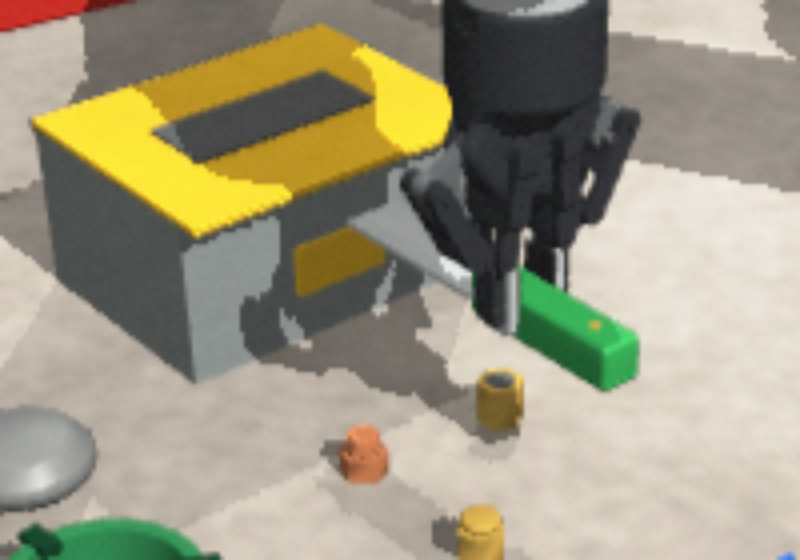

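The blade (tip near (352,222) in this crop) is level at z≈0.091, pointing under the lip. Inserting and lifting.

>>> {"name": "play_rows", "arguments": {
  "rows": [
    [-0.25,0,0,0],
    [-0.25,0,0,0],
    [-0.2,0,0,0],
    [-0.13,0,0,0],
    [0,0,0,0]
  ]
}}

```text
t: 5.77
eef_pos: [0.5404, -0.0191, 0.2545]
eef_rot: [0.0, 0.655, 0.756, 0.0]
ft_force: [0.1, -0.2, -1.7]
finger_gap: 0.0216
grip_force: 118.1
```

>>> {"name": "play_rows", "arguments": {
  "rows": [
    [0,0,-0.2,0],
    [-0.02,0,-0.2,0],
    [-0.04,0,-0.25,0],
    [-0.05,0,-0.3,0],
    [-0.07,0,-0.3,0]
  ]
}}

```text
t: 6.18
eef_pos: [0.5412, -0.0248, 0.3056]
eef_rot: [-0.0, 0.654, 0.756, 0.0]
ft_force: [-0.5, -0.8, -3.0]
finger_gap: 0.0215
grip_force: 117.9
```

Run:
```python
from h import *
c=cam('scene'); cv2.imwrite('pics/scene4.png',cv2.resize(c['frame'][100:270,200:420],None,fx=3.6,fy=3.5)[...,::-1])
print(find(c,*GREEN,(.06,.3),20,yr=(-.05,.2),xr=(.4,.6)),find(c,*YEL,(.09,.3),200))
to(535.7,15.2,255,98.2)
```

```text
[(array([332., 182.]), np.int32(481), array([536.4,   8.2]), array([26.2, 83. ]), 6.3, 156.7)] [(array([253., 154.]), np.int32(1037), array([ 561.6, -164.5]), array([204.1, 265.8]), 6.3, 149.7)]
t 6.23 at [541.7 -25.2 307.7] yaw 98.3 F [ 0.1 -0.1 -0.1] gap 21.6 | shift [ 1.02 -0.    1.32] norm 1.7 turn 0.001
```

View pics/scene4.png

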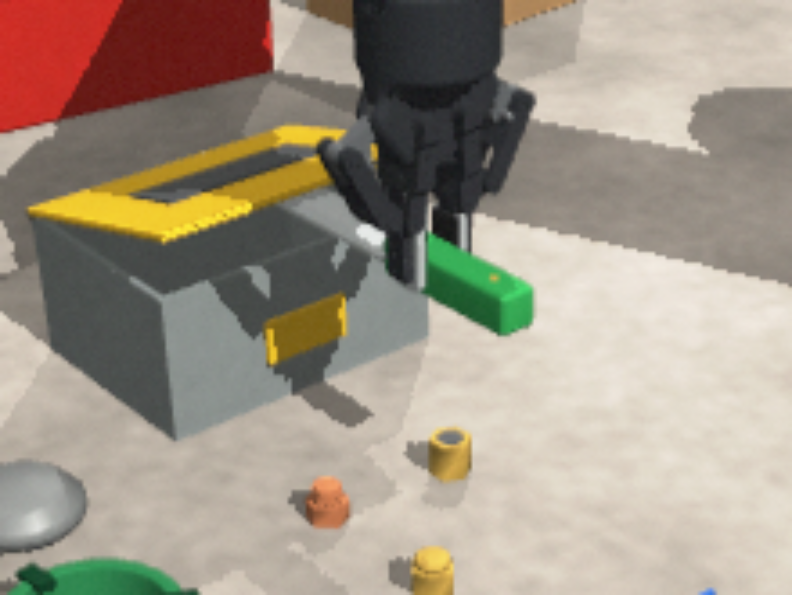

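>>> {"name": "play_rows", "arguments": {
  "rows": [
    [-0.16,0,-0.38,0],
    [-0.18,0,-0.36,0],
    [-0.22,0,-0.33,0],
    [-0.24,0,-0.3,0],
    [-0.24,0,-0.25,0]
  ]
}}

```text
t: 6.65
eef_pos: [0.5472, -0.0662, 0.3705]
eef_rot: [0.0, 0.654, 0.756, 0.0]
ft_force: [0.4, 2.4, -1.4]
finger_gap: 0.0218
grip_force: 118.2
```

>>> {"name": "play_rows", "arguments": {
  "rows": [
    [-0.26,0,-0.22,0],
    [-0.26,0,-0.2,0],
    [-0.27,0,-0.18,0],
    [-0.3,0,-0.15,0],
    [-0.3,0,-0.12,0]
  ]
}}

```text
t: 7.07
eef_pos: [0.5555, -0.1224, 0.4045]
eef_rot: [0.0, 0.654, 0.756, 0.0]
ft_force: [-0.1, 1.4, -1.1]
finger_gap: 0.0218
grip_force: 118.2
```

>>> {"name": "play_rows", "arguments": {
  "rows": [
    [-0.32,0,-0.1,0],
    [-0.32,0,-0.07,0],
    [-0.33,0,-0.03,0],
    [-0.33,0,0,0],
    [-0.3,0,0,0]
  ]
}}

```text
t: 7.48
eef_pos: [0.5647, -0.1862, 0.4116]
eef_rot: [-0.0, 0.655, 0.756, -0.0]
ft_force: [0.2, 1.5, -1.1]
finger_gap: 0.0213
grip_force: 118.2
```

Run:
```python
from h import *
c=cam('scene'); cv2.imwrite('pics/scene5.png',cv2.resize(c['frame'][60:270,200:420],None,fx=3,fy=2.8)[...,::-1])
P=pts(c); m=(cv2.inRange(cv2.cvtColor(c['frame'],cv2.COLOR_RGB2HSV),*YEL)>0)&(P[...,2]>.1)&(P[...,0]>.3); q=P[m]
print(len(q)); 
if len(q)>30:
    n=np.linalg.svd(q-q.mean(0),full_matrices=False)[2][2]; print(q.mean(0),n,np.percentile(q[:,2],99))
to(535.7,15.2,255,98.2)
```

```text
3845
[ 0.60231383 -0.2964335   0.18043626] [ 0.17653811  0.50962561 -0.84209028] 0.2697047070201368
t 7.53 at [ 564.9 -187.7  411.4] yaw 98.2 F [-0.1 -1.4 -1.6] gap 21.5 | shift [ 5.13 -0.    3.91] norm 6.4 turn -0.0
```

View pics/scene5.png

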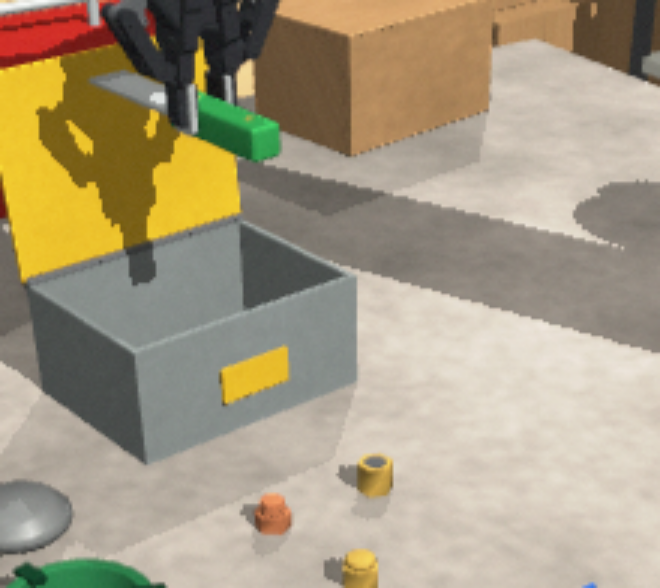

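>>> {"name": "play_rows", "arguments": {
  "rows": [
    [-0.2,0,0,0],
    [-0.2,0,0,0],
    [-0.15,0,0,0],
    [-0.1,0,0,0],
    [0,0,0,0]
  ]
}}

```text
t: 7.95
eef_pos: [0.5682, -0.2095, 0.4115]
eef_rot: [-0.002, 0.654, 0.756, 0.001]
ft_force: [-1.3, 11.2, 0.5]
finger_gap: 0.0218
grip_force: 118.6
```

```bash
cat >> h.py <<'E'
def lid():
    c=cam('scene'); P=pts(c); m=(cv2.inRange(cv2.cvtColor(c['frame'],cv2.COLOR_RGB2HSV),*YEL)>0)&(P[...,2]>.102)&(P[...,0]>.4)&(P[...,0]<.72)&(P[...,1]<-.08)&(P[...,1]>-.42)
    q=P[m]; n=np.linalg.svd(q-q.mean(0),full_matrices=False)[2][2]; n*=np.sign(n[1]); a=np.degrees(np.arctan2(n@[-.136,.99,0],n[2])); print('lid n',n.round(3),'angle',round(a,1),'N',len(q)); return c
E
python3 - <<'E'
from h import *
lid(); to(535.7,15.2,255,98.2)
E
```

```text
lid n [-0.129  0.967  0.219] angle 77.3 N 4563
t 8.0 at [ 568.2 -209.3  411.6] yaw 98.3 F [-1.7 10.5 -0.2] gap 21.7 | shift [5.67 0.   3.91] norm 6.9 turn 0.001
```

>>> {"name": "play_rows", "arguments": {
  "rows": [
    [0.5,0,0,0],
    [0.9,0,0,0],
    [0.9,0,0,0],
    [0.9,0,0,0],
    [0.9,0,0,0]
  ]
}}

```text
t: 8.42
eef_pos: [0.5443, -0.0467, 0.412]
eef_rot: [0.0, 0.654, 0.756, 0.0]
ft_force: [1.2, 0.1, -0.9]
finger_gap: 0.0218
grip_force: 118.3
```

>>> {"name": "play_rows", "arguments": {
  "rows": [
    [0.65,-0.4,0.5,0],
    [0.65,-0.4,0.5,0],
    [0.65,-0.4,0.5,0],
    [0.65,-0.4,0.5,0],
    [0.6,-0.33,0.6,0]
  ]
}}

```text
t: 8.83
eef_pos: [0.4487, 0.0686, 0.3079]
eef_rot: [0.001, 0.654, 0.756, 0.001]
ft_force: [0.5, 0.7, -1.8]
finger_gap: 0.0212
grip_force: 118.3
```

>>> {"name": "play_rows", "arguments": {
  "rows": [
    [0,0,0.8,0],
    [0,0,0.8,0],
    [0,0,0.7,0],
    [0,0,0.4,0],
    [0,0,0,0]
  ]
}}

```text
t: 9.25
eef_pos: [0.4498, 0.0676, 0.1974]
eef_rot: [-0.002, 0.654, 0.756, -0.001]
ft_force: [0.3, -0.4, -1.9]
finger_gap: 0.0215
grip_force: 118.3
```

Run:
```python
from h import *
c=lid(); print(find(c,*GREEN,(.02,.3),20,yr=(-.05,.2),xr=(.4,.6))); to(450,70,178,98.2)
```

```text
lid n [-0.133  0.965  0.227] angle 76.9 N 5728
[(array([396., 237.]), np.int32(479), array([445. ,  98.8]), array([23.9, 83.7]), 6.3, 48.6)]
t 9.3 at [450.1  67.6 198.9] yaw 98.3 F [ 0.8  0.7 -2.1] gap 21.8 | shift [0.06 0.01 0.52] norm 0.5 turn 0.001
```

>>> {"name": "play_rows", "arguments": {
  "rows": [
    [0.03,0,0.25,0],
    [0.03,0,0.2,0],
    [0,0,0.05,0],
    [0,0,0,0],
    [0,0,0,0]
  ]
}}

```text
t: 9.72
eef_pos: [0.4498, 0.0699, 0.1805]
eef_rot: [0.0, 0.654, 0.756, 0.0]
ft_force: [-0.3, 1.0, -0.9]
finger_gap: 0.0217
grip_force: 118.3
```

>>> {"name": "play_rows", "arguments": {
  "rows": [
    [0,0,0,0],
    [0,0,0,0],
    [0,0,0,0],
    [0,0,-0.2,0],
    [0,0,-0.5,0]
  ],
  "claw": 0.6,
  "squeeze": 50
}}

```text
t: 10.13
eef_pos: [0.4494, 0.0699, 0.2072]
eef_rot: [-0.001, 0.654, 0.756, -0.001]
ft_force: [-1.1, -0.3, -0.1]
finger_gap: 0.0514
grip_force: 0.0
```

>>> {"name": "play_rows", "arguments": {
  "rows": [
    [0,0,-0.8,0],
    [0,0,-0.8,0],
    [0,0,-0.3,0.041],
    [0,0,0,0],
    [0,0,0,0]
  ]
}}

```text
t: 10.55
eef_pos: [0.4494, 0.0699, 0.2848]
eef_rot: [0.001, 0.684, 0.729, 0.001]
ft_force: [0.2, 0.5, -0.4]
finger_gap: 0.0514
grip_force: 0.0
```

```bash
cat >> h.py <<'E'
def fits(c,n=''):
    print(n,[(o[2].tolist(),o[5],int(o[1])) for o in find(c,*BRASS,(.009,.075),20,yr=(-.12,.4),xr=(.35,.8))])
E
python3 - <<'E'
from h import *
c=cam('scene'); print(find(c,*GREEN,(.01,.3),20,yr=(-.05,.2),xr=(.4,.6))); fits(c,'s'); fits(cam('top'),'t'); to(531.5,-18,220,93.5)
E
```

```text
[(array([390., 242.]), np.int32(581), array([447.1,  94.2]), array([24.8, 98.6]), 8.4, 29.3)]
s [([532.1, -17.2], 27.2, 113), ([617.3, -13.4], 26.5, 113), ([602.0, 76.5], 26.7, 134)]
t [([616.8, -15.9], 25.2, 57), ([602.1, 74.2], 27.1, 67), ([532.8, -17.8], 27.4, 45)]
t 10.65 at [449.4  69.9 283.4] yaw 93.6 F [ 0.   0.1 -0.2] gap 50.9 | shift [-2.32  1.91  1.59] norm 3.4 turn 0.001
```

>>> {"name": "play_rows", "arguments": {
  "rows": [
    [-0.6,0.5,0,0],
    [-0.6,0.5,0,0],
    [-0.6,0.5,0.3,0],
    [-0.52,0.42,0.4,0],
    [0,0,0.7,0]
  ]
}}

```text
t: 11.07
eef_pos: [0.535, -0.021, 0.2275]
eef_rot: [0.002, 0.685, 0.728, 0.001]
ft_force: [-0.2, 0.4, -0.2]
finger_gap: 0.0508
grip_force: 0.0
```

>>> {"name": "play_rows", "arguments": {
  "rows": [
    [0,0,0.5,0],
    [0,0,0.4,0],
    [0,0,0.25,0],
    [0,0,0.07,0],
    [0,0,0,0]
  ]
}}

```text
t: 11.48
eef_pos: [0.5319, -0.0179, 0.1781]
eef_rot: [-0.001, 0.685, 0.729, -0.001]
ft_force: [-0.4, 0.3, -0.8]
finger_gap: 0.051
grip_force: 0.0
```

>>> {"name": "play_rows", "arguments": {
  "rows": [
    [0,0,0,0],
    [0,0,0,0],
    [0,0,0,0],
    [0,0,0,0],
    [0,0,0,0]
  ],
  "claw": 0
}}

```text
t: 11.9
eef_pos: [0.5322, -0.0179, 0.1801]
eef_rot: [0.001, 0.685, 0.729, 0.001]
ft_force: [-1.7, 1.0, 6.9]
finger_gap: 0.0209
grip_force: 49.4
```

>>> {"name": "play_rows", "arguments": {
  "rows": [
    [0,0,0,0],
    [0,0,-0.4,0],
    [0,0,-0.8,0],
    [0,0,-0.8,0],
    [0,0,-0.5,0]
  ]
}}

```text
t: 12.32
eef_pos: [0.5321, -0.0179, 0.2821]
eef_rot: [0.001, 0.685, 0.729, 0.001]
ft_force: [0.9, 0.1, -0.1]
finger_gap: 0.0209
grip_force: 49.1
```

Run:
```python
from h import *
c=cam('scene'); fits(c,'s'); print(find(c,*BLUE,(.01,.09),300)); to(647,245,206,93.5)
```

```text
s [([616.3, -12.5], 26.5, 110), ([601.9, 76.9], 26.4, 132)]
[(array([370., 309.]), np.int32(3926), array([600.8, 242.2]), array([168.9,  70.9]), 3.1, 53.6)]
t 12.37 at [532.5 -17.9 284.8] yaw 93.6 F [ 1.4 -0.3  2.9] gap 20.9 | shift [6.38 3.27 1.97] norm 7.4 turn 0.001
```

>>> {"name": "play_rows", "arguments": {
  "rows": [
    [0.8,0.41,0,0],
    [0.8,0.41,0,0],
    [0.8,0.41,0,0],
    [0.8,0.41,0,0],
    [0.8,0.41,0,0]
  ]
}}

```text
t: 12.78
eef_pos: [0.6043, 0.1485, 0.2795]
eef_rot: [0.0, 0.685, 0.729, 0.0]
ft_force: [-0.1, -0.8, -0.4]
finger_gap: 0.0209
grip_force: 49.1
```

>>> {"name": "play_rows", "arguments": {
  "rows": [
    [0.8,0.41,0,0],
    [0.8,0.41,0,0],
    [0.78,0.4,0,0],
    [0,0,0.5,0],
    [0,0,0.5,0]
  ]
}}

```text
t: 13.2
eef_pos: [0.6469, 0.247, 0.2394]
eef_rot: [0.001, 0.684, 0.73, 0.001]
ft_force: [0.5, -1.5, -1.3]
finger_gap: 0.0207
grip_force: 49.1
```

>>> {"name": "play_rows", "arguments": {
  "rows": [
    [0,0,0.5,0],
    [0,0,0.35,0],
    [0,0,0.12,0],
    [0,0,0,0],
    [0,0,0,0]
  ]
}}

```text
t: 13.62
eef_pos: [0.647, 0.2448, 0.201]
eef_rot: [0.0, 0.685, 0.729, 0.0]
ft_force: [-0.7, -0.2, 0.0]
finger_gap: 0.0206
grip_force: 49.1
```

>>> {"name": "play_rows", "arguments": {
  "rows": [
    [0,0,0,0],
    [0,0,0,0],
    [0,0,0,0],
    [0,0,0,0],
    [0,0,-0.6,0]
  ],
  "claw": 0.4
}}

```text
t: 14.03
eef_pos: [0.646, 0.2446, 0.221]
eef_rot: [-0.002, 0.685, 0.729, -0.003]
ft_force: [-0.2, -0.6, -1.1]
finger_gap: 0.0341
grip_force: 0.0
```

>>> {"name": "play_rows", "arguments": {
  "rows": [
    [0,0,-0.7,0],
    [0,0,-0.7,0],
    [0,0,-0.3,0],
    [0,0,0,0],
    [0,0,0,0]
  ],
  "claw": 0.6
}}

```text
t: 14.45
eef_pos: [0.6466, 0.2448, 0.2924]
eef_rot: [0.0, 0.685, 0.729, 0.0]
ft_force: [-0.6, -0.4, -1.2]
finger_gap: 0.0512
grip_force: 0.0
```

Run:
```python
from h import *
c=cam('scene'); fits(c,'s'); fits(cam('top'),'t'); print(find(c,*BLUE,(.01,.09),300)); to(602,76,178,93.5)
```

```text
s [([616.6, -13.8], 25.8, 110), ([604.7, 76.5], 25.9, 105), ([646.1, 244.1], 32.9, 104)]
t [([616.2, -14.2], 25.7, 56), ([602.4, 75.3], 26.6, 64)]
[(array([371., 309.]), np.int32(3928), array([600.7, 242.2]), array([168.8,  71.2]), 3.5, 53.4)]
t 14.55 at [646.5 244.8 290.7] yaw 93.6 F [-0.8 -0.1 -0.2] gap 50.9 | shift [-4.14 -1.37  2.82] norm 5.2 turn 0.0
```

Coupling is in the tray. Now the end cap at (602,76).

>>> {"name": "play_rows", "arguments": {
  "rows": [
    [-0.83,-0.27,0,0],
    [-0.83,-0.27,0,0],
    [-0.83,-0.27,0,0],
    [-0.83,-0.28,0,0],
    [-0.82,-0.28,0.2,0]
  ]
}}

```text
t: 14.97
eef_pos: [0.6017, 0.0748, 0.2838]
eef_rot: [-0.0, 0.685, 0.729, -0.0]
ft_force: [1.4, -0.8, 0.4]
finger_gap: 0.0512
grip_force: 0.0
```

>>> {"name": "play_rows", "arguments": {
  "rows": [
    [0,0,0.8,0],
    [0,0,0.8,0],
    [0,0,0.6,0],
    [0,0,0.3,0],
    [0,0,0.1,0]
  ]
}}

```text
t: 15.38
eef_pos: [0.6017, 0.0761, 0.1773]
eef_rot: [-0.002, 0.685, 0.729, -0.002]
ft_force: [0.2, -0.1, 0.8]
finger_gap: 0.0513
grip_force: 0.0
```

>>> {"name": "play_rows", "arguments": {
  "rows": [
    [0,0,0,0],
    [0,0,0,0],
    [0,0,0,0],
    [0,0,0,0],
    [0,0,0,0]
  ],
  "claw": 0
}}

```text
t: 15.8
eef_pos: [0.6025, 0.0763, 0.1814]
eef_rot: [0.001, 0.685, 0.729, 0.001]
ft_force: [-0.2, 0.1, 3.9]
finger_gap: 0.0218
grip_force: 49.3
```

>>> {"name": "play_rows", "arguments": {
  "rows": [
    [0,0,0,0],
    [0,0,-0.4,0],
    [0,0,-0.8,0],
    [0,0,-0.8,0],
    [0,0,-0.5,0]
  ]
}}

```text
t: 16.22
eef_pos: [0.6025, 0.0762, 0.2833]
eef_rot: [0.001, 0.685, 0.729, 0.001]
ft_force: [0.7, 0.8, -0.5]
finger_gap: 0.0219
grip_force: 49.1
```

Run:
```python
from h import *
to(612,243,204,93.5)
```

```text
t 16.22 at [602.5  76.2 283.3] yaw 93.6 F [ 0.7  0.8 -0.5] gap 21.9 | shift [4.15 0.5  1.98] norm 4.6 turn 0.0
```

>>> {"name": "play_rows", "arguments": {
  "rows": [
    [0.83,0.1,0,0],
    [0.83,0.1,0,0],
    [0.83,0.1,0,0],
    [0.83,0.1,0,0],
    [0.83,0.1,0,0]
  ]
}}

```text
t: 16.63
eef_pos: [0.6118, 0.2447, 0.2807]
eef_rot: [0.0, 0.685, 0.729, 0.0]
ft_force: [-0.3, -0.3, -0.9]
finger_gap: 0.0213
grip_force: 49.1
```

>>> {"name": "play_rows", "arguments": {
  "rows": [
    [0,0,0.6,0],
    [0,0,0.6,0],
    [0,0,0.5,0],
    [0,0,0.2,0],
    [0,0,0,0]
  ]
}}

```text
t: 17.05
eef_pos: [0.6117, 0.243, 0.2027]
eef_rot: [-0.001, 0.685, 0.729, -0.001]
ft_force: [-0.8, 0.7, 0.2]
finger_gap: 0.0216
grip_force: 49.1
```

>>> {"name": "play_rows", "arguments": {
  "rows": [
    [0,0,0,0],
    [0,0,0,0],
    [0,0,0,0],
    [0,0,0,0],
    [0,0,-0.6,0]
  ],
  "claw": 0.4
}}

```text
t: 17.47
eef_pos: [0.6113, 0.2428, 0.2257]
eef_rot: [-0.001, 0.685, 0.729, -0.002]
ft_force: [-0.4, -0.1, 1.0]
finger_gap: 0.0341
grip_force: 0.0
```

>>> {"name": "play_rows", "arguments": {
  "rows": [
    [0,0,-0.7,0],
    [0,0,-0.7,0],
    [0,0,-0.3,0],
    [0,0,0,0],
    [0,0,0,0]
  ],
  "claw": 0.6
}}

```text
t: 17.88
eef_pos: [0.6118, 0.243, 0.2966]
eef_rot: [0.0, 0.685, 0.729, 0.0]
ft_force: [0.8, 0.9, -0.4]
finger_gap: 0.0511
grip_force: 0.0
```

Run:
```python
from h import *
c=cam('scene'); fits(c,'s'); fits(cam('top'),'t'); print(find(c,*BLUE,(.01,.09),300)); to(616.5,-14,178,93.5)
```

```text
s [([617.7, -12.7], 26.6, 108), ([613.0, 242.1], 32.8, 130), ([646.1, 244.0], 33.0, 105)]
t [([616.6, -15.2], 25.7, 60)]
[(array([371., 309.]), np.int32(3927), array([601.2, 242.6]), array([169.1,  70.9]), 3.7, 53.4)]
t 17.98 at [611.7 243.  295. ] yaw 93.5 F [ 0.  -0.5 -0.7] gap 51.0 | shift [-6.42 -0.28  2.92] norm 7.1 turn 0.0
```

>>> {"name": "play_rows", "arguments": {
  "rows": [
    [-0.92,-0.04,0,0],
    [-0.92,-0.04,0,0],
    [-0.92,-0.04,0,0],
    [-0.92,-0.04,0,0],
    [-0.92,-0.04,0,0]
  ]
}}

```text
t: 18.4
eef_pos: [0.6151, 0.0574, 0.2946]
eef_rot: [-0.001, 0.685, 0.729, -0.001]
ft_force: [0.5, 1.0, 0.5]
finger_gap: 0.0512
grip_force: 0.0
```

>>> {"name": "play_rows", "arguments": {
  "rows": [
    [-0.92,-0.04,0.2,0],
    [-0.9,-0.04,0.2,0],
    [0,0,0.8,0],
    [0,0,0.7,0],
    [0,0,0.5,0]
  ]
}}

```text
t: 18.82
eef_pos: [0.6159, -0.0148, 0.1967]
eef_rot: [-0.002, 0.685, 0.728, -0.001]
ft_force: [0.8, -0.6, -0.1]
finger_gap: 0.0513
grip_force: 0.0
```

>>> {"name": "play_rows", "arguments": {
  "rows": [
    [0,0,0.3,0],
    [0,0,0.15,0],
    [0,0,0.08,0],
    [0,0,0,0],
    [0,0,0,0]
  ]
}}

```text
t: 19.23
eef_pos: [0.617, -0.0137, 0.1799]
eef_rot: [0.0, 0.685, 0.729, 0.0]
ft_force: [-0.4, 0.2, -0.4]
finger_gap: 0.0515
grip_force: 0.0
```

>>> {"name": "play_rows", "arguments": {
  "rows": [
    [0,0,0,0],
    [0,0,0,0],
    [0,0,0,0],
    [0,0,0,0],
    [0,0,0,0]
  ],
  "claw": 0
}}

```text
t: 19.65
eef_pos: [0.6169, -0.0138, 0.1803]
eef_rot: [0.001, 0.685, 0.729, 0.001]
ft_force: [-0.7, 0.5, 7.0]
finger_gap: 0.0201
grip_force: 48.6
```

>>> {"name": "play_rows", "arguments": {
  "rows": [
    [0,0,0,0],
    [0,0,-0.4,0],
    [0,0,-0.8,0],
    [0,0,-0.8,0],
    [0,0,-0.5,0]
  ]
}}

```text
t: 20.07
eef_pos: [0.6169, -0.0139, 0.2823]
eef_rot: [0.001, 0.685, 0.729, 0.001]
ft_force: [1.7, -0.1, 0.4]
finger_gap: 0.02
grip_force: 49.1
```

Run:
```python
from h import *
to(581,241.5,204,93.5)
```

```text
t 20.07 at [616.9 -13.9 282.3] yaw 93.6 F [ 1.7 -0.1  0.4] gap 20.0 | shift [ 6.43 -0.5   1.96] norm 6.7 turn 0.0
```

>>> {"name": "play_rows", "arguments": {
  "rows": [
    [0.92,-0.07,0,0],
    [0.92,-0.07,0,0],
    [0.92,-0.07,0,0],
    [0.92,-0.07,0,0],
    [0.92,-0.07,0,0]
  ]
}}

```text
t: 20.48
eef_pos: [0.5908, 0.1705, 0.2797]
eef_rot: [0.0, 0.685, 0.729, 0.0]
ft_force: [0.5, 0.5, -0.2]
finger_gap: 0.0203
grip_force: 49.1
```

>>> {"name": "play_rows", "arguments": {
  "rows": [
    [0.92,-0.07,0,0],
    [0.92,-0.07,0,0],
    [0,0,0.5,0],
    [0,0,0.6,0],
    [0,0,0.5,0]
  ]
}}

```text
t: 20.9
eef_pos: [0.5807, 0.243, 0.2147]
eef_rot: [0.0, 0.684, 0.729, 0.0]
ft_force: [-0.1, -1.1, -0.6]
finger_gap: 0.0199
grip_force: 49.1
```

>>> {"name": "play_rows", "arguments": {
  "rows": [
    [0,0,0.25,0],
    [0,0,0.08,0],
    [0,0,0,0],
    [0,0,0,0],
    [0,0,0,0]
  ]
}}

```text
t: 21.32
eef_pos: [0.5816, 0.2419, 0.2032]
eef_rot: [0.0, 0.685, 0.729, 0.001]
ft_force: [1.0, -0.2, -0.6]
finger_gap: 0.0201
grip_force: 49.1
```

>>> {"name": "play_rows", "arguments": {
  "rows": [
    [0,0,0,0],
    [0,0,0,0],
    [0,0,0,0],
    [0,0,0,0],
    [0,0,-0.6,0]
  ],
  "claw": 0.4
}}

```text
t: 21.73
eef_pos: [0.5805, 0.2417, 0.2229]
eef_rot: [-0.001, 0.685, 0.729, -0.002]
ft_force: [-0.8, -0.3, 0.1]
finger_gap: 0.0346
grip_force: 0.0
```

>>> {"name": "play_rows", "arguments": {
  "rows": [
    [0,0,-0.7,0],
    [0,0,-0.7,0],
    [0,0,-0.3,0],
    [0,0,0,0],
    [0,0,0,0]
  ],
  "claw": 1
}}

```text
t: 22.15
eef_pos: [0.581, 0.2419, 0.2938]
eef_rot: [0.0, 0.685, 0.729, 0.0]
ft_force: [-0.6, 0.4, -0.7]
finger_gap: 0.0854
grip_force: 0.0
```

Run:
```python
from h import *
c=cam('scene'); fits(c,'s'); t=cam('top'); fits(t,'t'); print(find(c,*BLUE,(.01,.09),300),find(t,*BLUE,(.01,.09),100)); save(t,'top6'); to(653,245.5,300,3.5)
```

```text
s [([597.3, 241.1], 32.9, 238), ([645.8, 243.5], 33.0, 105)]
t []
[(array([370., 309.]), np.int32(3891), array([601.5, 242.5]), array([167.7,  70.9]), 3.3, 53.5)] []
t 22.25 at [581.  241.9 292.4] yaw 93.6 F [-0.6 -0.5 -0.4] gap 85.4 | shift [-0.02  1.8  -0.19] norm 1.8 turn 0.786
```

View pics/top6.png

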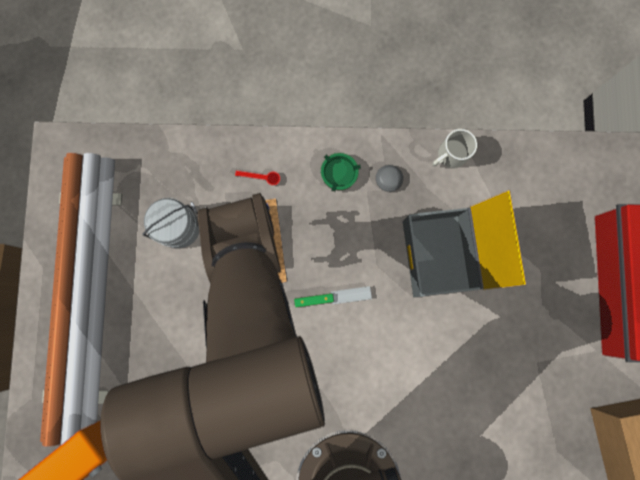

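The top view shows an empty bench between tray and box, the lid open at (500,240), and the scraper flat at (333,298). All three fittings are in the tray. Now I'll grip the tray near its rear end.

>>> {"name": "play_rows", "arguments": {
  "rows": [
    [0,0.67,0,0],
    [0,0.67,0,0],
    [-0.07,0.66,0,0],
    [0,0,0,0.06],
    [0,0,0,0.06]
  ]
}}

```text
t: 22.67
eef_pos: [0.6622, 0.2438, 0.2912]
eef_rot: [-0.001, 0.769, 0.639, -0.001]
ft_force: [-0.8, 0.0, 0.1]
finger_gap: 0.0852
grip_force: 0.0
```

>>> {"name": "play_rows", "arguments": {
  "rows": [
    [0,0,0,0.06],
    [0,0,0,0.06],
    [0,0,0,0.06],
    [0,0,0,0.06],
    [0,0,0,0.06]
  ]
}}

```text
t: 23.08
eef_pos: [0.6611, 0.2441, 0.2918]
eef_rot: [-0.0, 0.924, 0.383, -0.001]
ft_force: [-0.2, -0.3, 0.2]
finger_gap: 0.0854
grip_force: 0.0
```

>>> {"name": "play_rows", "arguments": {
  "rows": [
    [0,0,0,0.06],
    [0,0,0,0.06],
    [0,0,0,0.06],
    [0,0,0,0.06],
    [0,0,0,0.06]
  ]
}}

```text
t: 23.5
eef_pos: [0.6611, 0.2441, 0.2918]
eef_rot: [0.0, 0.996, 0.093, -0.001]
ft_force: [0.3, -0.0, 0.1]
finger_gap: 0.0854
grip_force: 0.0
```

>>> {"name": "play_rows", "arguments": {
  "rows": [
    [0,0,0,0.06],
    [0,0,0,0.006],
    [0,0,0,0],
    [0,0,0,0],
    [0,0,0,0]
  ]
}}

```text
t: 23.92
eef_pos: [0.6612, 0.2442, 0.2933]
eef_rot: [0.0, 0.999, 0.032, -0.0]
ft_force: [-0.0, 0.3, 0.6]
finger_gap: 0.0853
grip_force: 0.0
```

Run:
```python
from h import *
c=cam('scene'); fits(c,'s'); print([(o[2:]) for o in find(c,*BLUE,(.01,.09),300)]); to(661.2,246.2,181,3.5); print(arm.read_state()['joint_positions'].round(2))
im=cv2.imread('pics/top1.png'); hsv=cv2.cvtColor(im,cv2.COLOR_BGR2HSV); m=cv2.inRange(hsv,*BRASS); n,l,s,ce=cv2.connectedComponentsWithStats(m); print([(ce[i].round().tolist(),int(s[i,4])) for i in range(1,n) if 15<s[i,4]<3000])
```

```text
s [([596.9, 240.7], 32.8, 238), ([646.4, 243.8], 32.9, 106)]
[(array([601.2, 242.5]), array([168.1,  71.4]), 3.0, 53.0)]
t 23.97 at [661.2 244.2 293.6] yaw 3.6 F [0.7 0.  0.2] gap 85.5 | shift [ 0.   -0.05  2.81] norm 2.8 turn 0.001
[0.26 0.71 1.45 0.   0.98 1.77]
[([261.0, 248.0], 1723), ([356.0, 234.0], 64), ([322.0, 239.0], 69), ([1.0, 253.0], 73), ([358.0, 267.0], 53), ([257.0, 310.0], 41), ([621.0, 449.0], 2197)]
```

>>> {"name": "play_rows", "arguments": {
  "rows": [
    [0,-0.05,0.7,0],
    [0,0,0.8,0],
    [0,0,0.7,0],
    [0,0,0.4,0],
    [0,0,0.2,0]
  ]
}}

```text
t: 24.38
eef_pos: [0.6606, 0.246, 0.1791]
eef_rot: [0.0, 1.0, 0.031, -0.002]
ft_force: [-0.3, 0.6, -0.0]
finger_gap: 0.0855
grip_force: 0.0
```

>>> {"name": "play_rows", "arguments": {
  "rows": [
    [0,0,0,0],
    [0,0,0,0],
    [0,0,0,0],
    [0,0,0,0],
    [0,0,0,0]
  ],
  "claw": 0,
  "squeeze": 120
}}

```text
t: 24.8
eef_pos: [0.6612, 0.2462, 0.1829]
eef_rot: [-0.0, 1.0, 0.031, 0.001]
ft_force: [0.4, 0.6, -2.9]
finger_gap: 0.0667
grip_force: 136.4
```

>>> {"name": "play_rows", "arguments": {
  "rows": [
    [0,0,0,0],
    [0,0,-0.1,0],
    [0,0,-0.2,0],
    [0,0,-0.3,0],
    [0,0,-0.3,0]
  ]
}}

```text
t: 25.22
eef_pos: [0.6612, 0.2462, 0.2192]
eef_rot: [-0.0, 1.0, 0.03, 0.0]
ft_force: [0.4, 0.1, -2.7]
finger_gap: 0.0667
grip_force: 150.1
```

```bash
cat >> h.py <<'E'
def tray(c):
    "long-axis tilt of the blue tray from its 3D points"
    hsv=cv2.cvtColor(c['frame'],cv2.COLOR_RGB2HSV); P=pts(c); m=(cv2.inRange(hsv,*BLUE)>0)&(P[...,2]>-.01)&(P[...,2]<.35)&(P[...,0]>.4)&(P[...,0]<.85)&(abs(P[...,1])<.4)
    n,l,s,ce=cv2.connectedComponentsWithStats(m.astype(np.uint8)); q=P[l==1+s[1:,4].argmax()]; d=np.linalg.svd(q-q.mean(0),full_matrices=False)[2][0]; d*=np.sign(d@[1,1,0])
    print('tray N',len(q),'mean',(q.mean(0)*1000).round(),'axis pitch',np.degrees(np.arcsin(d[2])).round(1),'yaw',np.degrees(np.arctan2(d[1],d[0])).round(1),'zrange',np.percentile(q[:,2]*1000,[1,99]).round(),'x',np.percentile(q[:,0]*1000,[1,99]).round(),'y',np.percentile(q[:,1]*1000,[1,99]).round())
E
python3 - <<'E'
from h import *
c=cam('scene'); fits(c,'s'); tray(c); save(c,'scene7'); to(661.2,246.2,330,3.5)
E
```

```text
s [([627.0, 242.0], 68.7, 26), ([651.8, 241.4], 70.6, 63)]
tray N 3273 mean [603. 245.  71.] axis pitch -1.1 yaw 4.7 zrange [44. 97.] x [519. 687.] y [203. 282.]
t 25.27 at [661.7 246.4 222.1] yaw 3.5 F [2.  0.  0.2] gap 66.5 | shift [-0.01  0.   -2.7 ] norm 2.7 turn -0.0
```

View pics/scene7.png

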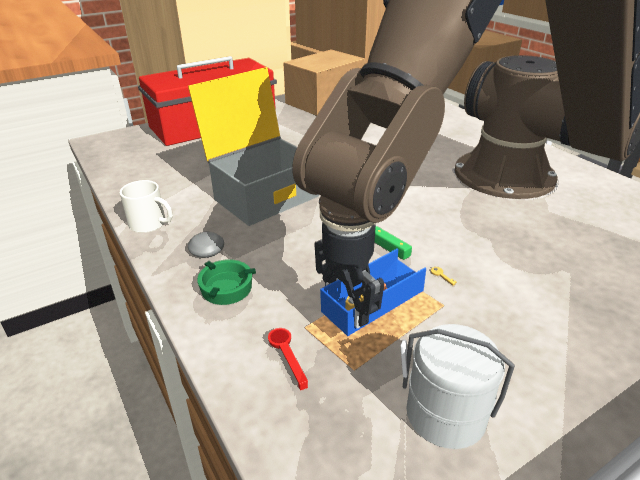

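>>> {"name": "play_rows", "arguments": {
  "rows": [
    [0,0,-0.6,0],
    [0,0,-0.8,0],
    [0,0,-0.8,0],
    [0,0,-0.8,0],
    [0,0,-0.4,0]
  ]
}}

```text
t: 25.68
eef_pos: [0.6611, 0.2462, 0.3593]
eef_rot: [-0.001, 1.0, 0.03, 0.003]
ft_force: [0.5, 0.2, -3.1]
finger_gap: 0.0669
grip_force: 150.2
```

>>> {"name": "play_rows", "arguments": {
  "rows": [
    [0,0,0,-0.04],
    [0,0,0,-0.055],
    [0,0,0,-0.055],
    [0,0,0,-0.055],
    [0,0,0,-0.055]
  ]
}}

```text
t: 26.1
eef_pos: [0.6609, 0.2461, 0.3549]
eef_rot: [-0.0, 0.957, 0.289, 0.0]
ft_force: [-0.0, 0.3, -3.3]
finger_gap: 0.0667
grip_force: 150.4
```

>>> {"name": "play_rows", "arguments": {
  "rows": [
    [0,0,0,-0.055],
    [0,0,0,-0.055],
    [0,0,0,-0.055],
    [0,0,0,-0.055],
    [0,0,0,-0.055]
  ]
}}

```text
t: 26.52
eef_pos: [0.6609, 0.2461, 0.3548]
eef_rot: [0.0, 0.843, 0.538, 0.0]
ft_force: [-0.6, 0.7, -3.2]
finger_gap: 0.0664
grip_force: 150.4
```

>>> {"name": "play_rows", "arguments": {
  "rows": [
    [0,0,0,-0.055],
    [0,0,0,-0.055],
    [0,0,0,-0.055],
    [0,0,0,-0.055],
    [0,0,0,-0.055]
  ]
}}

```text
t: 26.93
eef_pos: [0.6609, 0.2461, 0.3548]
eef_rot: [0.0, 0.665, 0.747, 0.0]
ft_force: [-0.0, 0.0, -3.7]
finger_gap: 0.0668
grip_force: 150.4
```

>>> {"name": "play_rows", "arguments": {
  "rows": [
    [0,0,0,-0.01],
    [0,0,0,0],
    [0,0,0,0],
    [0,0,0,0],
    [0,0,0,0]
  ]
}}

```text
t: 27.35
eef_pos: [0.6611, 0.2461, 0.354]
eef_rot: [-0.0, 0.66, 0.751, 0.0]
ft_force: [-1.3, 0.3, -2.8]
finger_gap: 0.0666
grip_force: 150.3
```

Run:
```python
from h import *
c=cam('scene'); fits(c,'s'); tray(c); to(555.7,-139.1,362,97.8)
```

```text
s []
tray N 3457 mean [674. 207. 206.] axis pitch -1.7 yaw 104.4 zrange [178. 232.] x [625. 715.] y [106. 275.]
t 27.4 at [661.1 246.2 354. ] yaw 97.4 F [-0.4  0.4 -3. ] gap 66.5 | shift [-9.21 -3.85 -0.2 ] norm 10.0 turn -0.004
```

>>> {"name": "play_rows", "arguments": {
  "rows": [
    [-0.3,-0.12,0,-0.004],
    [-0.6,-0.25,-0.04,0],
    [-0.75,-0.32,-0.04,0],
    [-0.75,-0.32,-0.04,0],
    [-0.75,-0.32,-0.04,0]
  ]
}}

```text
t: 27.82
eef_pos: [0.6248, 0.1125, 0.3603]
eef_rot: [-0.0, 0.657, 0.754, -0.0]
ft_force: [0.3, 0.1, -2.9]
finger_gap: 0.0666
grip_force: 150.1
```

>>> {"name": "play_rows", "arguments": {
  "rows": [
    [-0.75,-0.32,0,0],
    [-0.75,-0.32,0,0],
    [-0.75,-0.32,0,0],
    [-0.75,-0.32,0,0],
    [-0.75,-0.32,0,0]
  ]
}}

```text
t: 28.23
eef_pos: [0.5819, -0.0451, 0.3605]
eef_rot: [0.0, 0.657, 0.754, 0.0]
ft_force: [0.6, -0.9, -2.7]
finger_gap: 0.0664
grip_force: 150.1
```

>>> {"name": "play_rows", "arguments": {
  "rows": [
    [-0.75,-0.3,0,0],
    [-0.7,-0.25,0,0],
    [-0.5,-0.2,0,0],
    [-0.3,-0.15,0,0],
    [0,0,0,0]
  ]
}}

```text
t: 28.65
eef_pos: [0.5587, -0.1397, 0.3603]
eef_rot: [0.0, 0.658, 0.753, -0.0]
ft_force: [-0.1, -0.3, -3.2]
finger_gap: 0.0667
grip_force: 150.1
```

Run:
```python
from h import *
c=lid(); tray(c); cv2.imwrite('pics/scene8.png',c['frame'][60:300,120:440,::-1].repeat(2,0).repeat(2,1)); to(555.7,-139.1,362,97.8)
```

```text
lid n [-0.132  0.965  0.227] angle 76.9 N 3643
tray N 1700 mean [ 572. -167.  212.] axis pitch -0.4 yaw 111.1 zrange [185. 238.] x [521. 613.] y [-276. -110.]
t 28.7 at [ 559.1 -138.4  360.4] yaw 97.8 F [ 0.3  0.9 -2.6] gap 66.6 | shift [-0.01 -0.09 -0.04] norm 0.1 turn -0.0
```

View pics/scene8.png

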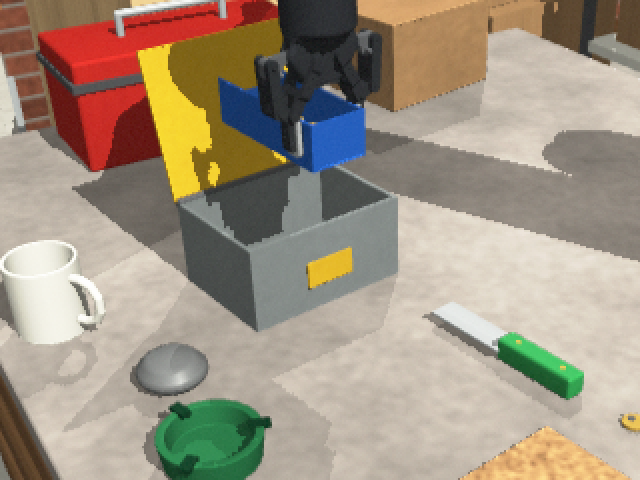

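The tray hangs level over the box (centre ~(295,120) in the crop), its lip just short of the lid. I'll loosen the grip so it swings lip-down.

>>> {"name": "play_rows", "arguments": {
  "rows": [
    [0,0,0,0],
    [0,0,0,0],
    [0,0,0,0]
  ],
  "squeeze": 30
}}

```text
t: 28.95
eef_pos: [0.5598, -0.1364, 0.3603]
eef_rot: [-0.0, 0.656, 0.755, 0.0]
ft_force: [-0.4, 0.0, -2.7]
finger_gap: 0.0664
grip_force: 150.2
```

Run:
```python
from h import *
tray(cam('scene'))
```

```text
tray N 1709 mean [ 573. -164.  211.] axis pitch -0.3 yaw 111.2 zrange [185. 238.] x [522. 615.] y [-271. -106.]
```

>>> {"name": "play_rows", "arguments": {
  "rows": [
    [0,0,0,0],
    [0,0,0,0],
    [0,0,0,0]
  ],
  "squeeze": 30,
  "claw": 0
}}

```text
t: 29.25
eef_pos: [0.5597, -0.1371, 0.3602]
eef_rot: [-0.0, 0.657, 0.754, 0.0]
ft_force: [0.5, 0.6, -3.1]
finger_gap: 0.0664
grip_force: 150.2
```

Run:
```python
from h import *
tray(cam('scene')); s=arm.read_state(); print(s['grip_force'],s['finger_gap'])
```

```text
tray N 1709 mean [ 573. -164.  212.] axis pitch -0.7 yaw 111.7 zrange [185. 237.] x [522. 614.] y [-272. -107.]
150.19572973251343 0.06690734444143236
```

>>> {"name": "play_rows", "arguments": {
  "rows": [
    [0,0,0,0],
    [0,0,0,0],
    [0,0,0,0]
  ],
  "squeeze": 30,
  "claw": 0.74
}}

```text
t: 29.55
eef_pos: [0.5596, -0.1374, 0.3603]
eef_rot: [-0.0, 0.657, 0.754, 0.0]
ft_force: [0.8, -0.3, -3.1]
finger_gap: 0.0666
grip_force: 150.2
```

>>> {"name": "play_rows", "arguments": {
  "rows": [
    [0,0,0,0],
    [0,0,0,0]
  ],
  "claw": 0.76
}}

```text
t: 29.72
eef_pos: [0.5596, -0.1374, 0.3603]
eef_rot: [-0.0, 0.657, 0.754, 0.0]
ft_force: [-0.3, -0.3, -3.2]
finger_gap: 0.0666
grip_force: 150.2
```

Run:
```python
from h import *
tray(cam('scene')); s=arm.read_state(); print(s['grip_force'],s['finger_gap'])
```

```text
tray N 1710 mean [ 573. -165.  211.] axis pitch -0.3 yaw 111.1 zrange [185. 237.] x [522. 614.] y [-273. -108.]
150.19470691680908 0.06642603064908255
```

>>> {"name": "play_rows", "arguments": {
  "rows": [
    [0,0,0,0],
    [0,0,0,0]
  ],
  "claw": 0.782
}}

```text
t: 29.93
eef_pos: [0.5596, -0.1374, 0.3603]
eef_rot: [-0.0, 0.657, 0.754, 0.0]
ft_force: [-0.4, -1.0, -3.7]
finger_gap: 0.0674
grip_force: 104.4
```

>>> {"name": "play_rows", "arguments": {
  "rows": [
    [0,0,0,0],
    [0,0,0,0]
  ],
  "claw": 0.785
}}

```text
t: 30.1
eef_pos: [0.5596, -0.1374, 0.3603]
eef_rot: [-0.0, 0.657, 0.754, 0.0]
ft_force: [-0.1, 0.4, -3.5]
finger_gap: 0.0672
grip_force: 84.8
```

Run:
```python
from h import *
tray(cam('scene')); s=arm.read_state(); print(s['grip_force'],s['finger_gap'])
```

```text
tray N 1702 mean [ 572. -164.  212.] axis pitch -0.2 yaw 111.2 zrange [185. 238.] x [522. 614.] y [-272. -107.]
84.86326932907104 0.06732442048344667
```

Opening in fine steps lowers the grip force smoothly; I'll continue until the tray begins to swing.

>>> {"name": "play_rows", "arguments": {
  "rows": [
    [0,0,0,0],
    [0,0,0,0]
  ],
  "claw": 0.788
}}

```text
t: 30.32
eef_pos: [0.5596, -0.1374, 0.3603]
eef_rot: [0.0, 0.657, 0.754, 0.0]
ft_force: [0.4, 0.7, -2.6]
finger_gap: 0.0676
grip_force: 66.3
```

>>> {"name": "play_rows", "arguments": {
  "rows": [
    [0,0,0,0],
    [0,0,0,0]
  ],
  "claw": 0.791
}}

```text
t: 30.48
eef_pos: [0.5596, -0.1374, 0.3603]
eef_rot: [-0.0, 0.657, 0.754, 0.0]
ft_force: [-0.4, -0.4, -2.8]
finger_gap: 0.0677
grip_force: 48.8
```

Run:
```python
from h import *
tray(cam('scene')); s=arm.read_state(); print(s['grip_force'],s['finger_gap'])
```

```text
tray N 1689 mean [ 573. -164.  212.] axis pitch -0.5 yaw 111.5 zrange [185. 238.] x [522. 614.] y [-271. -108.]
48.842158913612366 0.06763090948448494
```

>>> {"name": "play_rows", "arguments": {
  "rows": [
    [0,0,0,0],
    [0,0,0,0]
  ],
  "claw": 0.793
}}

```text
t: 30.7
eef_pos: [0.5596, -0.1374, 0.3603]
eef_rot: [-0.0, 0.657, 0.754, 0.0]
ft_force: [0.0, -1.0, -3.6]
finger_gap: 0.068
grip_force: 37.8
```

>>> {"name": "play_rows", "arguments": {
  "rows": [
    [0,0,0,0],
    [0,0,0,0]
  ],
  "claw": 0.795
}}

```text
t: 30.87
eef_pos: [0.5596, -0.1374, 0.3603]
eef_rot: [0.0, 0.657, 0.754, 0.0]
ft_force: [-0.3, 0.5, -3.2]
finger_gap: 0.0679
grip_force: 27.7
```

Run:
```python
from h import *
tray(cam('scene')); s=arm.read_state(); print(s['grip_force'],s['finger_gap'])
```

```text
tray N 1697 mean [ 573. -164.  212.] axis pitch -0.4 yaw 111.4 zrange [185. 238.] x [522. 614.] y [-272. -107.]
27.63382852077484 0.06762087281281146
```

>>> {"name": "play_rows", "arguments": {
  "rows": [
    [0,0,0,0],
    [0,0,0,0]
  ],
  "claw": 0.797
}}

```text
t: 31.08
eef_pos: [0.5596, -0.1374, 0.3603]
eef_rot: [-0.0, 0.657, 0.754, 0.0]
ft_force: [0.6, 0.8, -2.8]
finger_gap: 0.0682
grip_force: 17.2
```

>>> {"name": "play_rows", "arguments": {
  "rows": [
    [0,0,0,0],
    [0,0,0,0]
  ],
  "claw": 0.798
}}

```text
t: 31.25
eef_pos: [0.5597, -0.1374, 0.3604]
eef_rot: [0.0, 0.657, 0.754, 0.0]
ft_force: [1.9, 0.3, -2.3]
finger_gap: 0.0679
grip_force: 4.9
```

Run:
```python
from h import *
tray(cam('scene')); s=arm.read_state(); print(s['grip_force'],s['finger_gap'])
```

```text
tray N 1546 mean [ 577. -154.  196.] axis pitch 20.3 yaw 111.4 zrange [139. 235.] x [522. 610.] y [-263. -102.]
5.66312849521637 0.06819766431066275
```

>>> {"name": "play_rows", "arguments": {
  "rows": [
    [-0.1,0,0,0],
    [-0.1,0,0,0]
  ],
  "claw": 0.798
}}

```text
t: 31.47
eef_pos: [0.5608, -0.1455, 0.3605]
eef_rot: [0.0, 0.657, 0.754, 0.0]
ft_force: [-0.4, 0.3, -0.7]
finger_gap: 0.0685
grip_force: 0.3
```

Run:
```python
from h import *
tray(cam('scene')); s=arm.read_state(); print(s['grip_force'],s['finger_gap'])
```

```text
tray N 2195 mean [ 570. -135.  171.] axis pitch 60.9 yaw 121.8 zrange [ 85. 229.] x [523. 600.] y [-201. -100.]
0.6195095367729664 0.06822603845791611
```

>>> {"name": "play_rows", "arguments": {
  "rows": [
    [0,0,0,0],
    [0,0,0,0]
  ],
  "claw": 0.785
}}

```text
t: 31.68
eef_pos: [0.5608, -0.1457, 0.3605]
eef_rot: [0.001, 0.657, 0.754, -0.0]
ft_force: [-0.3, -2.7, -0.0]
finger_gap: 0.0682
grip_force: 33.3
```

Run:
```python
from h import *
c=cam('scene'); tray(c); s=arm.read_state(); print(s['grip_force'],s['finger_gap'],s['ft_force']);cv2.imwrite('pics/scene9.png',c['frame'][60:300,120:440,::-1].repeat(2,0).repeat(2,1))
```

```text
tray N 2202 mean [ 570. -135.  171.] axis pitch 61.0 yaw 121.6 zrange [ 84. 229.] x [523. 601.] y [-201. -101.]
33.269657492637634 0.06782211179572038 [ 0.72028622 -3.82340213  0.18528779]
```

View pics/scene9.png

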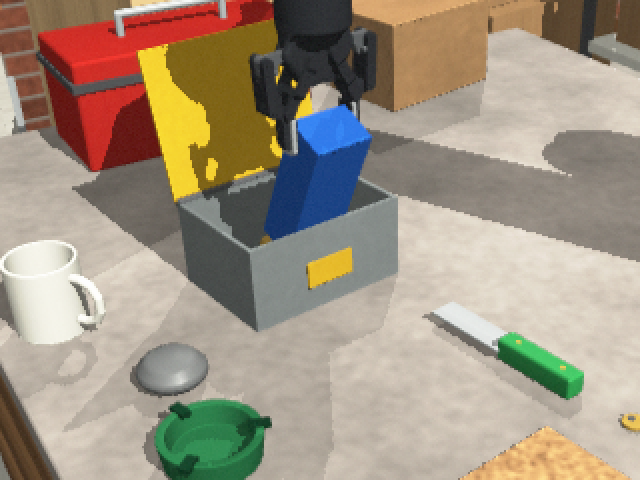

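>>> {"name": "play_rows", "arguments": {
  "rows": [
    [0,0,0,0],
    [0,0,0,0],
    [0,0,0,0],
    [-0.1,0,-0.1,0],
    [-0.15,0,-0.1,0]
  ],
  "claw": 0.75,
  "squeeze": 100
}}

```text
t: 32.15
eef_pos: [0.562, -0.155, 0.3683]
eef_rot: [-0.001, 0.657, 0.754, 0.0]
ft_force: [0.2, 0.6, -1.2]
finger_gap: 0.0666
grip_force: 111.4
```

>>> {"name": "play_rows", "arguments": {
  "rows": [
    [-0.2,0,-0.1,0],
    [-0.3,0,0,0],
    [-0.2,0,0,0],
    [0,0,0,0],
    [0,0,0,0]
  ]
}}

```text
t: 32.57
eef_pos: [0.5659, -0.1837, 0.3719]
eef_rot: [-0.0, 0.657, 0.754, 0.0]
ft_force: [-0.4, -0.1, -2.0]
finger_gap: 0.0661
grip_force: 111.4
```

```bash
cat >> h.py <<'E'
def inbox(c):
    hsv=cv2.cvtColor(c['frame'],cv2.COLOR_RGB2HSV); P=pts(c)
    m=(cv2.inRange(hsv,*BRASS)>0)&(P[...,0]>.47)&(P[...,0]<.68)&(P[...,1]>-.3)&(P[...,1]<-.1)&(P[...,2]<.25)&(P[...,2]>.0)
    n,l,s,ce=cv2.connectedComponentsWithStats(m.astype(np.uint8)); print('brass near box',[((P[l==i].mean(0)*1000).round().tolist(),int(s[i,4])) for i in range(1,n) if s[i,4]>6])
E
python3 - <<'E'
from h import *
c=cam('scene'); tray(c); inbox(c); t=cam('top'); inbox(t); to(555.7,-139.1,362,97.8)
a=c['frame'][60:240,180:340]; b=t['frame'][170:330,380:540]
cv2.imwrite('pics/m10.png',np.hstack([cv2.resize(a,(400,450),interpolation=2),cv2.resize(b,(400,450),interpolation=2)])[...,::-1])
E
```

```text
tray N 2365 mean [ 574. -175.  173.] axis pitch 64.4 yaw 110.9 zrange [ 79. 240.] x [529. 605.] y [-237. -138.]
brass near box [([643.0, -294.0, 131.0], 702), ([573.0, -238.0, 52.0], 12), ([557.0, -146.0, 49.0], 296)]
brass near box [([672.0, -296.0, 155.0], 57), ([558.0, -145.0, 49.0], 97)]
t 32.67 at [ 565.8 -183.   372. ] yaw 97.9 F [-0.9  0.5 -2.8] gap 66.3 | shift [ 1.12 -0.1   0.25] norm 1.2 turn 0.001
```

View pics/m10.png

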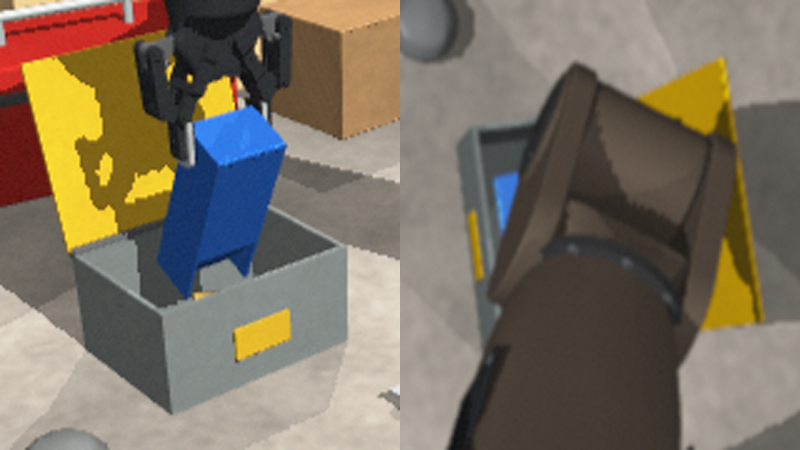

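>>> {"name": "play_rows", "arguments": {
  "rows": [
    [0,0,-0.3,0],
    [0,0,0.3,0],
    [0,0,-0.3,0],
    [0,0,0.3,0],
    [0,0,0,0]
  ]
}}

```text
t: 33.08
eef_pos: [0.5657, -0.1825, 0.3711]
eef_rot: [-0.001, 0.657, 0.754, -0.0]
ft_force: [-0.3, 0.2, -1.7]
finger_gap: 0.0664
grip_force: 112.1
```

>>> {"name": "play_rows", "arguments": {
  "rows": [
    [0.25,0,0,0],
    [-0.25,0,0,0],
    [0.25,0,0,0],
    [-0.25,0,0,0],
    [0,0,0,0]
  ]
}}

```text
t: 33.5
eef_pos: [0.5661, -0.1833, 0.3726]
eef_rot: [0.0, 0.657, 0.754, 0.0]
ft_force: [0.5, -0.1, -1.9]
finger_gap: 0.0663
grip_force: 112.1
```

>>> {"name": "play_rows", "arguments": {
  "rows": [
    [0,0,-0.4,0],
    [0,0,-0.8,0],
    [0,0,-0.8,0],
    [0,0,-0.5,0],
    [0,0,0,0]
  ]
}}

```text
t: 33.92
eef_pos: [0.5659, -0.1828, 0.477]
eef_rot: [0.003, 0.657, 0.754, 0.001]
ft_force: [0.5, -0.5, -0.9]
finger_gap: 0.0667
grip_force: 112.1
```

>>> {"name": "play_rows", "arguments": {
  "rows": [
    [0,0,0,0]
  ]
}}

```text
t: 34.0
eef_pos: [0.5657, -0.1828, 0.473]
eef_rot: [0.001, 0.657, 0.754, 0.0]
ft_force: [-0.0, 0.0, -2.3]
finger_gap: 0.0665
grip_force: 112.1
```

>>> {"name": "play_rows", "arguments": {
  "rows": [
    [0,0,0,0]
  ]
}}

```text
t: 34.08
eef_pos: [0.5657, -0.1829, 0.4712]
eef_rot: [-0.001, 0.657, 0.754, -0.0]
ft_force: [0.5, 0.7, -1.5]
finger_gap: 0.0669
grip_force: 112.1
```

Run:
```python
from h import *
c=cam('scene'); tray(c); inbox(c); t=cam('top'); inbox(t); to(555.7,-139.1,362,97.8)
f=[arm.read_state()['ft_force'][2]]
for i in range(4): cam('scene'); f.append(arm.read_state()['ft_force'][2])
print(np.round(f,2),np.mean(f))
a=c['frame'][30:210,180:340]; w=cam('wrist')['frame']
cv2.imwrite('pics/m11.png',np.hstack([cv2.resize(a,(400,450),interpolation=2),cv2.resize(w,(400,450),interpolation=2)])[...,::-1])
```

```text
tray N 2821 mean [ 573. -174.  270.] axis pitch 64.6 yaw 108.6 zrange [180. 339.] x [528. 604.] y [-235. -138.]
brass near box [([642.0, -295.0, 131.0], 721), ([576.0, -226.0, 59.0], 13), ([556.0, -146.0, 48.0], 297)]
brass near box [([557.0, -145.0, 49.0], 97)]
t 34.18 at [ 565.9 -183.   470.8] yaw 97.9 F [ 0.3  0.2 -2.8] gap 66.3 | shift [ 1.12 -0.1   2.72] norm 2.9 turn 0.001
[-2.76 -2.86 -1.92 -0.5  -2.05] -2.01733412341191
```

View pics/m11.png

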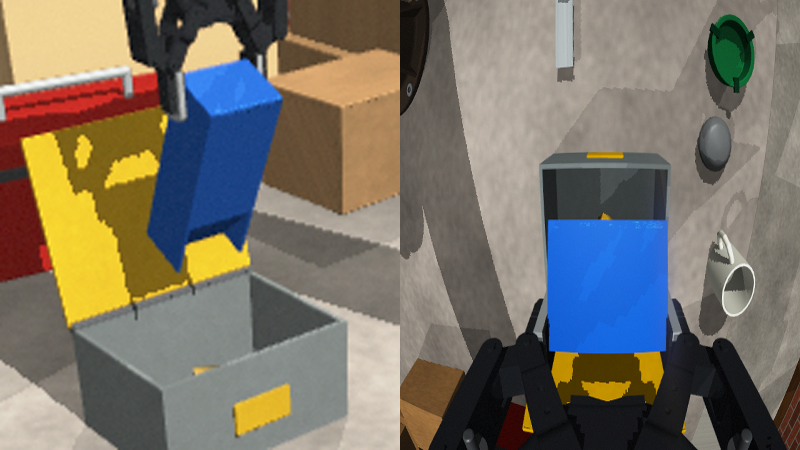

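Run:
```python
from h import *
to(574,236,471,8.8)
```

```text
t 34.43 at [ 566.  -183.   471.7] yaw 97.9 F [ 0.2  0.7 -1.6] gap 66.7 | shift [10.35  1.64  0.02] norm 10.5 turn 0.778
```

>>> {"name": "play_rows", "arguments": {
  "rows": [
    [0.4,0.06,0,0],
    [0.8,0.13,0,0],
    [0.9,0.14,0,0],
    [0.9,0.14,0,0],
    [0.9,0.14,0,0]
  ]
}}

```text
t: 34.85
eef_pos: [0.5684, -0.0237, 0.4721]
eef_rot: [-0.0, 0.657, 0.754, 0.0]
ft_force: [0.4, 0.9, -1.4]
finger_gap: 0.0664
grip_force: 112.1
```

>>> {"name": "play_rows", "arguments": {
  "rows": [
    [0.9,0.14,0,0],
    [0.9,0.14,0,0],
    [0.9,0.14,0,0],
    [0.9,0.15,0,0],
    [0.9,0.15,0,0]
  ]
}}

```text
t: 35.27
eef_pos: [0.5721, 0.159, 0.4722]
eef_rot: [-0.0, 0.657, 0.754, 0.0]
ft_force: [0.8, -1.8, -1.5]
finger_gap: 0.0663
grip_force: 112.1
```

>>> {"name": "play_rows", "arguments": {
  "rows": [
    [0.9,0.15,0,0],
    [0.7,0.12,0,0],
    [0.35,0.1,0,0],
    [0,0,0,0.06],
    [0,0,0,0.06]
  ]
}}

```text
t: 35.68
eef_pos: [0.5764, 0.2373, 0.4718]
eef_rot: [-0.0, 0.743, 0.669, -0.0]
ft_force: [-0.5, 0.0, -1.9]
finger_gap: 0.0667
grip_force: 112.0
```

>>> {"name": "play_rows", "arguments": {
  "rows": [
    [0,0,0,0.06],
    [0,0,0,0.06],
    [0,0,0,0.06],
    [0,0,0,0.06],
    [0,0,0,0.06]
  ]
}}

```text
t: 36.1
eef_pos: [0.5766, 0.236, 0.4721]
eef_rot: [0.0, 0.908, 0.418, -0.0]
ft_force: [0.6, -0.2, -2.5]
finger_gap: 0.0666
grip_force: 112.0
```

>>> {"name": "play_rows", "arguments": {
  "rows": [
    [0,0,0,0.06],
    [0,0,0,0.06],
    [0,0,0,0.06],
    [0,0,0,0.06],
    [0,0,0,0.06]
  ]
}}

```text
t: 36.52
eef_pos: [0.5766, 0.2359, 0.4721]
eef_rot: [0.0, 0.991, 0.131, -0.0]
ft_force: [-0.1, -0.3, -1.0]
finger_gap: 0.0663
grip_force: 112.0
```

>>> {"name": "play_rows", "arguments": {
  "rows": [
    [0,0,0,0.058],
    [0,0,0,0],
    [0,0,0,0],
    [0,0,0,0]
  ]
}}

```text
t: 36.85
eef_pos: [0.5765, 0.2362, 0.4722]
eef_rot: [0.0, 0.997, 0.078, -0.0]
ft_force: [0.5, 0.1, -1.3]
finger_gap: 0.0667
grip_force: 112.0
```

Run:
```python
from h import *
c=cam('scene'); tray(c); inbox(c); t=cam('top'); inbox(t); fits(c); to(574,236,300,8.8)
a=c['frame'][140:380,180:500]; b=t['frame'][180:310,390:520]
cv2.imwrite('pics/m12.png',np.hstack([cv2.resize(a,(480,450),interpolation=2),cv2.resize(b,(320,450),interpolation=2)])[...,::-1])
```

```text
tray N 4978 mean [581. 250. 276.] axis pitch 63.5 yaw -9.8 zrange [179. 340.] x [514. 621.] y [201. 275.]
brass near box [([641.0, -294.0, 130.0], 703), ([577.0, -225.0, 59.0], 13), ([556.0, -146.0, 49.0], 297)]
brass near box [([638.0, -295.0, 129.0], 436), ([624.0, -258.0, 24.0], 80), ([557.0, -145.0, 50.0], 98), ([569.0, -229.0, 44.0], 112)]
 []
t 36.95 at [576.4 236.3 472.3] yaw 8.9 F [-0.1 -0.2 -1. ] gap 66.8 | shift [-0.06 -0.    4.31] norm 4.3 turn 0.001
```

View pics/m12.png

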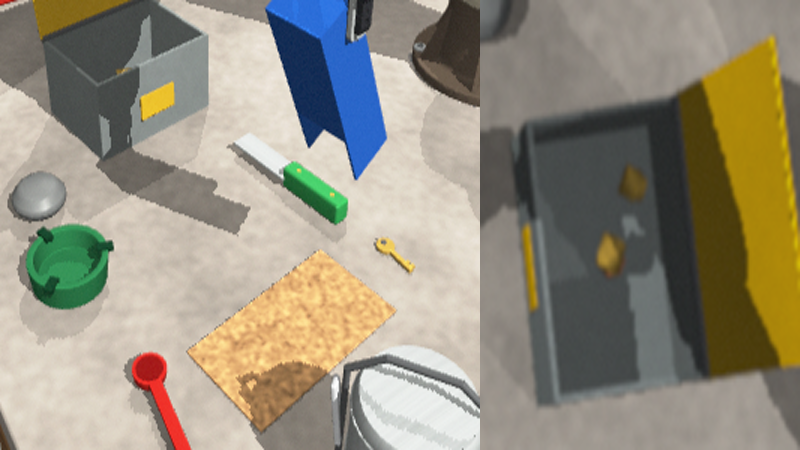

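All 14 views are used, so I'll work from numbers now: hue and height of the pieces inside the box.

Run:
```python
from h import *
t=cam('top'); hsv=cv2.cvtColor(t['frame'],cv2.COLOR_RGB2HSV); P=pts(t)*1000
m=(hsv[...,1]>70)&(hsv[...,0]<32)&(P[...,0]>490)&(P[...,0]<655)&(P[...,1]>-292)&(P[...,1]<-152)&(P[...,2]<90)
v0,u0=np.where(m); print(len(v0),u0.min(),u0.max(),v0.min(),v0.max())
for v in range(v0.min()-1,v0.max()+2): print(v,' '.join('%2d/%3d'%(hsv[v,u,0],P[v,u,2]) if m[v,u] else '  .   ' for u in range(u0.min(),u0.max()+1)))
# any brass/copper seen inside/at the tray
s=cam('scene'); hs=cv2.cvtColor(s['frame'],cv2.COLOR_RGB2HSV); Q=pts(s)*1000
for c,H,R in((t,hsv,P),(s,hs,Q)):
    k=(H[...,1]>110)&(H[...,0]<30)&(R[...,2]>60)&(R[...,1]>130)&(R[...,1]<330)&(R[...,0]>450)&(R[...,0]<720); print('near tray',k.sum())
```

```text
205 437 457 228 259
227   .      .      .      .      .      .      .      .      .      .      .      .      .      .      .      .      .      .      .      .      .   
228   .      .      .      .      .      .      .      .      .      .      .      .    21/ 15 21/ 26 20/ 22 20/  9   .      .      .      .      .   
229   .      .      .      .      .      .      .      .      .      .      .      .    21/ 18 21/ 24 21/ 26 21/ 24 21/ 16 21/ 14   .      .      .   
230   .      .      .      .      .      .      .      .      .      .      .    21/ 10 21/ 29 21/ 24 21/ 19 21/ 23 22/ 32 21/ 24 21/ 19   .      .   
231   .      .      .      .      .      .      .      .      .      .      .    22/ 16 21/ 27 21/ 29 21/ 26 21/ 25 21/ 30 21/ 25 21/ 26 21/  6   .   
232   .      .      .      .      .      .      .      .      .      .    22/  9 21/ 21 21/ 26 21/ 19 21/ 29 21/ 28 21/ 21 22/ 25 21/ 28 21/ 20 20/ 18
233   .      .      .      .      .      .      .      .      .      .    20/ 11 22/ 30 21/ 29 21/ 31 21/ 28 22/ 25 21/ 26 21/ 29 22/ 25 21/ 22 21/ 19
234   .      .      .  
[... 3378 characters left out ...]
3   .      .      .      .      .      .      .      .      .      .   
257   .    20/ 35 20/ 38 21/ 43 21/ 51 21/ 53 22/ 51 21/ 48 21/ 52 17/ 42 12/ 25   .      .      .      .      .      .      .      .      .      .   
258   .      .      .    18/ 28 18/ 32 17/ 40 19/ 42 20/ 52 20/ 44 16/ 41   .      .      .      .      .      .      .      .      .      .      .   
259   .      .      .      .    12/ 27 13/ 25 15/ 29 17/ 40 18/ 43   .      .      .      .      .      .      .      .      .      .      .      .   
260   .      .      .      .      .      .      .      .      .      .      .      .      .      .      .      .      .      .      .      .      .   
near tray 94
near tray 1
```

The top-view numbers show three pieces: brass at z≈25, and brass at z≈50 lying on the copper one (hue 12). All the scrap is in the box. Now I'll lower the tray lip onto the mat.

>>> {"name": "play_rows", "arguments": {
  "rows": [
    [-0.1,0,0.7,0],
    [-0.1,0,0.9,0],
    [0,0,0.9,0],
    [0,0,0.9,0],
    [0,0,0.5,0]
  ]
}}

```text
t: 37.47
eef_pos: [0.5677, 0.235, 0.3128]
eef_rot: [0.0, 0.997, 0.077, -0.002]
ft_force: [0.5, 0.1, -2.7]
finger_gap: 0.0668
grip_force: 112.2
```

>>> {"name": "play_rows", "arguments": {
  "rows": [
    [0,0,0.2,0],
    [0,0,0.1,0],
    [0,0,0,0],
    [0,0,0,0]
  ],
  "claw": 0.785
}}

```text
t: 37.8
eef_pos: [0.5689, 0.2353, 0.3059]
eef_rot: [-0.0, 0.997, 0.077, 0.001]
ft_force: [-0.9, -0.7, 4.0]
finger_gap: 0.067
grip_force: 58.9
```

>>> {"name": "play_rows", "arguments": {
  "rows": [
    [0,0,0,0],
    [0,0,0,0]
  ],
  "claw": 0.789
}}

```text
t: 37.97
eef_pos: [0.5688, 0.2353, 0.3058]
eef_rot: [-0.0, 0.997, 0.077, 0.001]
ft_force: [-0.0, -0.0, 6.0]
finger_gap: 0.0672
grip_force: 38.8
```

Run:
```python
from h import *
c=cam('scene'); tray(c); to(574,236,296,8.8); print(arm.read_state()['grip_force'])
```

```text
tray N 3269 mean [572. 249. 116.] axis pitch 62.2 yaw -14.7 zrange [ 14. 174.] x [503. 613.] y [201. 274.]
t 38.02 at [568.8 235.3 305.8] yaw 8.8 F [-1.7 -1.2  5.8] gap 67.3 | shift [0.13 0.   0.24] norm 0.3 turn -0.0
38.75601768493652
```

>>> {"name": "play_rows", "arguments": {
  "rows": [
    [0.3,0,0.1,0],
    [0.4,0,0.17,0],
    [0.35,0,0.22,0],
    [0.32,0,0.25,0],
    [0,0,0,0]
  ]
}}

```text
t: 38.43
eef_pos: [0.6261, 0.244, 0.2769]
eef_rot: [-0.001, 0.997, 0.076, 0.005]
ft_force: [11.8, 1.2, 13.7]
finger_gap: 0.0676
grip_force: 40.7
```

Run:
```python
from h import *
c=cam('scene'); tray(c); to(574,236,296,8.8); print(arm.read_state()['grip_force'])
```

```text
tray N 2660 mean [612. 258. 100.] axis pitch 37.9 yaw -9.1 zrange [ 17. 147.] x [515. 665.] y [205. 282.]
t 38.48 at [625.  243.9 276.8] yaw 8.8 F [ 4.9 -0.1  7.6] gap 67.8 | shift [-1.29  0.   -0.48] norm 1.4 turn -0.0
39.70028042793274
```

>>> {"name": "play_rows", "arguments": {
  "rows": [
    [0.25,0,0.3,0],
    [0.25,0,0.35,0],
    [0.2,0,0.4,0],
    [0.1,0,0.4,0],
    [0,0,0,0]
  ]
}}

```text
t: 38.9
eef_pos: [0.6551, 0.2484, 0.2151]
eef_rot: [-0.0, 0.997, 0.076, -0.0]
ft_force: [1.1, 0.7, 0.2]
finger_gap: 0.0673
grip_force: 37.7
```

Run:
```python
from h import *
c=cam('scene'); tray(c); to(574,236,182,8.8); print(arm.read_state()['grip_force'])
```

```text
tray N 2938 mean [610. 249.  48.] axis pitch 9.9 yaw 5.1 zrange [13. 97.] x [512. 681.] y [196. 286.]
t 38.95 at [654.6 248.4 216. ] yaw 8.8 F [-1.   0.5 -1.8] gap 67.4 | shift [-2.04 -0.    0.85] norm 2.2 turn -0.0
37.34562814235687
```

>>> {"name": "play_rows", "arguments": {
  "rows": [
    [0.05,0,0.25,0],
    [0,0,0.25,0],
    [0,0,0.2,0],
    [0,0,0.07,0],
    [0,0,0,0]
  ]
}}

```text
t: 39.37
eef_pos: [0.6565, 0.2489, 0.189]
eef_rot: [-0.0, 0.997, 0.076, 0.002]
ft_force: [-5.9, -3.1, 29.1]
finger_gap: 0.0676
grip_force: 41.4
```

Run:
```python
from h import *
c=cam('scene'); tray(c); to(574,236,182,8.8); print(arm.read_state()['grip_force']); print([(o[2:]) for o in find(c,*BLUE,(.01,.09),300)])
```

```text
tray N 3050 mean [598. 243.  31.] axis pitch 0.4 yaw 7.9 zrange [ 6. 72.] x [509. 679.] y [196. 285.]
t 39.42 at [656.5 248.9 189.1] yaw 8.8 F [-6.  -3.6 28.5] gap 67.4 | shift [-2.09  0.    0.18] norm 2.1 turn -0.0
41.347553730010986
[(array([591.5, 248.4]), array([168.3, 113.9]), 8.4, 53.3)]
```

>>> {"name": "play_rows", "arguments": {
  "rows": [
    [0,0,-0.03,0],
    [0,0,0,0],
    [0,0,0,0],
    [0,0,0,0],
    [0,0,0,0]
  ],
  "claw": 1
}}

```text
t: 39.83
eef_pos: [0.656, 0.2487, 0.1864]
eef_rot: [0.0, 0.997, 0.076, -0.001]
ft_force: [-0.2, 0.9, -0.2]
finger_gap: 0.0852
grip_force: 0.0
```

>>> {"name": "play_rows", "arguments": {
  "rows": [
    [0,0,-0.4,0],
    [0,0,-0.8,0],
    [0,0,-0.8,0],
    [0,0,-0.8,0],
    [0,0,0,0]
  ]
}}

```text
t: 40.25
eef_pos: [0.657, 0.2491, 0.3055]
eef_rot: [-0.001, 0.997, 0.076, 0.004]
ft_force: [0.4, 1.1, 0.9]
finger_gap: 0.0854
grip_force: 0.0
```

Run:
```python
from h import *
c=cam('scene'); tray(c); print([(o[2:]) for o in find(c,*BLUE,(.01,.09),300)],[(o[2:]) for o in find(c,*CORK,(-.004,.008),150)]); fits(c); to(593.5,239,182,8.8)
```

```text
tray N 4440 mean [600. 240.  29.] axis pitch 2.1 yaw 12.3 zrange [ 6. 56.] x [511. 679.] y [196. 284.]
[(array([592.8, 238.8]), array([169. ,  70.8]), 8.7, 53.2)] [(array([591.2, 238. ]), array([222.4, 124.4]), 8.8, 6.3)]
 []
t 40.3 at [656.5 248.9 302.5] yaw 8.8 F [-0.2 -0.4 -0.9] gap 85.4 | shift [-1.6   0.01  3.01] norm 3.4 turn -0.0
```

The tray stands flat at (593,239), in line with the mat. Now I'll get behind the lid, with the fingers shut, to swing it closed.

>>> {"name": "play_rows", "arguments": {
  "rows": [
    [0,0,-0.9,0],
    [0,0,-0.9,0],
    [0,0,-0.9,0],
    [0,0,-0.9,0],
    [0,0,-0.6,0]
  ],
  "claw": 0
}}

```text
t: 40.72
eef_pos: [0.6562, 0.2487, 0.4694]
eef_rot: [-0.0, 0.997, 0.076, 0.001]
ft_force: [-0.3, 1.2, -0.3]
finger_gap: 0.0254
grip_force: 0.0
```

>>> {"name": "play_rows", "arguments": {
  "rows": [
    [0,0,0,-0.06],
    [0,0,0,-0.06],
    [0,0,0,-0.06],
    [0,0,0,-0.06],
    [0,0,0,-0.06]
  ]
}}

```text
t: 41.13
eef_pos: [0.6564, 0.2488, 0.4654]
eef_rot: [-0.0, 0.929, 0.37, -0.001]
ft_force: [-0.3, 0.3, -0.8]
finger_gap: -0.0002
grip_force: 0.0
```

>>> {"name": "play_rows", "arguments": {
  "rows": [
    [0,0,0,-0.06],
    [0,0,0,-0.06],
    [0,0,0,-0.06],
    [0,0,0,-0.06],
    [0,0,0,-0.06]
  ]
}}

```text
t: 41.55
eef_pos: [0.6564, 0.2488, 0.4654]
eef_rot: [-0.0, 0.778, 0.628, -0.001]
ft_force: [0.5, 0.7, 0.3]
finger_gap: -0.0001
grip_force: 0.0
```

>>> {"name": "play_rows", "arguments": {
  "rows": [
    [0,0,0,-0.06],
    [0,0,0,-0.06],
    [0,0,0,-0.057],
    [0,0,0,0],
    [0,0,0,0]
  ]
}}

```text
t: 41.97
eef_pos: [0.6564, 0.2488, 0.4659]
eef_rot: [-0.0, 0.659, 0.752, -0.001]
ft_force: [0.5, 0.3, 0.6]
finger_gap: 0.0002
grip_force: 0.0
```

Run:
```python
from h import *
c=lid(); t=cam('top'); print([(o[2:]) for o in find(c,*BLUE,(.01,.09),300)],[o[2:] for o in find(c,*GREEN,(.01,.3),20,yr=(-.05,.2),xr=(.4,.6))]); fits(c); inbox(t); to(588.4,-376.7,480,97.8)
P=pts(c); m=(cv2.inRange(cv2.cvtColor(c['frame'],cv2.COLOR_RGB2HSV),*YEL)>0)&(P[...,2]>.115)&(P[...,0]>.4)&(P[...,0]<.72)&(P[...,1]<-.08)&(P[...,1]>-.42); q=P[m]*1000; r=q[q[:,2]>250]; print('lid top edge',r.mean(0).round(),q[:,2].max().round())
```

```text
lid n [-0.132  0.965  0.226] angle 76.9 N 5640
[(array([592.8, 239.3]), array([169.4,  71.1]), 8.4, 53.5)] [(array([446.9,  93.5]), array([25.1, 99.5]), 8.3, 29.3)]
 []
brass near box [([639.0, -294.0, 128.0], 419), ([624.0, -258.0, 23.0], 79), ([557.0, -145.0, 50.0], 97), ([546.0, -234.0, 23.0], 72), ([485.0, -215.0, 24.0], 77)]
t 42.07 at [656.3 248.8 466.4] yaw 97.6 F [0.7 0.1 0.2] gap 0.0 | shift [-15.28  -3.75  -0.34] norm 15.7 turn -0.002
lid top edge [ 587. -332.  258.] 267.0
```

All three pieces now lie separately on the box floor, and the lid is at its stop. Moving behind the lid.

>>> {"name": "play_rows", "arguments": {
  "rows": [
    [-0.4,-0.1,-0.35,-0.002],
    [-0.9,-0.22,0,0],
    [-0.9,-0.22,0,0],
    [-0.9,-0.22,0,0],
    [-0.9,-0.22,0,0]
  ]
}}

```text
t: 42.48
eef_pos: [0.6392, 0.0834, 0.4809]
eef_rot: [-0.0, 0.657, 0.754, -0.0]
ft_force: [1.0, -0.2, 0.8]
finger_gap: 0.0001
grip_force: 0.0
```

>>> {"name": "play_rows", "arguments": {
  "rows": [
    [-0.9,-0.22,0,0],
    [-0.9,-0.22,0,0],
    [-0.9,-0.22,0,0],
    [-0.9,-0.22,0,0],
    [-0.9,-0.22,0,0]
  ]
}}

```text
t: 42.9
eef_pos: [0.6207, -0.1013, 0.481]
eef_rot: [-0.0, 0.657, 0.754, 0.0]
ft_force: [0.6, -0.3, 0.1]
finger_gap: -0.0005
grip_force: 0.0
```

>>> {"name": "play_rows", "arguments": {
  "rows": [
    [-0.9,-0.22,0,0],
    [-0.9,-0.22,0,0],
    [-0.9,-0.22,0,0],
    [-0.9,-0.22,0,0],
    [-0.9,-0.22,0,0]
  ]
}}

```text
t: 43.32
eef_pos: [0.6023, -0.2858, 0.4809]
eef_rot: [-0.0, 0.657, 0.754, 0.0]
ft_force: [0.5, 0.7, -0.8]
finger_gap: -0.0002
grip_force: 0.0
```

>>> {"name": "play_rows", "arguments": {
  "rows": [
    [-0.9,-0.22,0,0],
    [-0.9,-0.22,0,0],
    [-0.48,-0.12,0,0],
    [0,0,0,0],
    [0,0,0,0]
  ]
}}

```text
t: 43.73
eef_pos: [0.593, -0.3783, 0.4803]
eef_rot: [-0.001, 0.657, 0.754, 0.0]
ft_force: [-0.3, 0.0, 0.1]
finger_gap: -0.0001
grip_force: 0.0
```

Run:
```python
from h import *
to(588.4,-376.7,393.5,97.8)
```

```text
t 43.73 at [ 593.  -378.3  480.3] yaw 97.8 F [-0.3  0.   0.1] gap -0.1 | shift [ 0.05 -0.11  2.17] norm 2.2 turn 0.0
```

>>> {"name": "play_rows", "arguments": {
  "rows": [
    [0,-0.11,0.5,0],
    [0,0,0.7,0],
    [0,0,0.7,0],
    [0,0,0.27,0],
    [0,0,0,0]
  ]
}}

```text
t: 44.15
eef_pos: [0.5892, -0.3767, 0.3918]
eef_rot: [-0.002, 0.656, 0.755, -0.0]
ft_force: [-0.1, -0.1, -0.1]
finger_gap: -0.0001
grip_force: 0.0
```

>>> {"name": "play_rows", "arguments": {
  "rows": [
    [0.3,0,0,0],
    [0.32,0,0,0],
    [0.33,0,0,0],
    [0.33,0,0,0],
    [0.33,0,0,0]
  ]
}}

```text
t: 44.57
eef_pos: [0.5798, -0.3128, 0.3993]
eef_rot: [0.004, 0.656, 0.755, 0.0]
ft_force: [0.2, -2.3, 16.2]
finger_gap: -0.0003
grip_force: 0.0
```

>>> {"name": "play_rows", "arguments": {
  "rows": [
    [0.34,0,0.02,0],
    [0.34,0,0.04,0],
    [0.34,0,0.08,0],
    [0.3,0,0.13,0],
    [0.3,0,0.16,0]
  ]
}}

```text
t: 44.98
eef_pos: [0.5707, -0.2485, 0.377]
eef_rot: [0.0, 0.656, 0.755, 0.0]
ft_force: [0.5, -1.6, 1.2]
finger_gap: -0.0005
grip_force: 0.5
```

Run:
```python
from h import *
lid(); _,p,_=pose(); print('a_tip',(p[:2]-[577.5,-297.5])@[.136,-.99],'zrel',p[2]-273.5); to(588.4,-376.7,393.5,97.8)
```

```text
lid n [-0.116  0.844 -0.523] angle 121.6 N 3442
a_tip -51.124404770207654 zrel 101.73667271152055
t 45.03 at [ 570.4 -246.8  375.2] yaw 98.1 F [ 0.8  0.9 -1.4] gap -0.2 | shift [-3.28 -0.01 -0.46] norm 3.3 turn 0.002
```

>>> {"name": "play_rows", "arguments": {
  "rows": [
    [0.28,0,0.17,0],
    [0.26,0,0.22,0],
    [0.24,0,0.27,0],
    [0.2,0,0.28,0],
    [0.15,0,0.3,0]
  ]
}}

```text
t: 45.45
eef_pos: [0.5644, -0.2043, 0.3265]
eef_rot: [-0.0, 0.656, 0.755, 0.0]
ft_force: [-0.2, 0.4, 0.9]
finger_gap: -0.0002
grip_force: 0.4
```

>>> {"name": "play_rows", "arguments": {
  "rows": [
    [0.12,0,0.3,0],
    [0.08,0,0.3,0],
    [0.05,0,0.25,0],
    [0.02,0,0.15,0],
    [0,0,0,0]
  ]
}}

```text
t: 45.87
eef_pos: [0.5629, -0.1944, 0.2859]
eef_rot: [-0.001, 0.656, 0.755, -0.0]
ft_force: [0.4, -0.1, -0.2]
finger_gap: 0.0002
grip_force: 0.0
```

Run:
```python
from h import *
lid(); _,p,_=pose(); print('a_tip',(p[:2]-[577.5,-297.5])@[.136,-.99],'zrel',p[2]-273.5); to(588.4,-376.7,393.5,97.8)
```

```text
lid n [-0.009  0.048 -0.999] angle 177.2 N 2172
a_tip -103.82591091638145 zrel 13.317191901122612
t 45.92 at [ 563.1 -194.6  286.8] yaw 98.0 F [0.2 0.3 0.4] gap -0.2 | shift [-4.6  -0.01 -2.67] norm 5.3 turn 0.002
```

>>> {"name": "play_rows", "arguments": {
  "rows": [
    [0,0,0.1,0],
    [0,0,0.08,0],
    [0,0,0.05,0],
    [0,0,0,0]
  ]
}}

```text
t: 46.25
eef_pos: [0.5631, -0.1947, 0.2789]
eef_rot: [0.0, 0.656, 0.755, 0.0]
ft_force: [-0.3, 1.4, 3.9]
finger_gap: -0.0002
grip_force: 2.0
```

>>> {"name": "play_rows", "arguments": {
  "rows": [
    [0,0,0.05,0],
    [0,0,0,0]
  ]
}}

```text
t: 46.42
eef_pos: [0.5631, -0.1946, 0.2787]
eef_rot: [0.001, 0.656, 0.755, 0.0]
ft_force: [-6.0, 2.6, 22.1]
finger_gap: -0.0003
grip_force: 11.3
```

Run:
```python
from h import *
lid(); _,p,_=pose(); to(588.4,-376.7,393.5,97.8)
```

```text
lid n [0.002 0.006 1.   ] angle 0.3 N 2339
t 46.47 at [ 563.  -194.7  278.7] yaw 98.0 F [-6.3  3.  22.6] gap -0.3 | shift [-4.6  -0.01 -2.87] norm 5.4 turn 0.002
```

Shut: the reaction is a hard 22 N and the lid reads 0.3°. I'll lift straight off, move clear and check everything.

>>> {"name": "play_rows", "arguments": {
  "rows": [
    [0,0,-0.2,0],
    [0,0,-0.7,0],
    [0,0,-0.9,0],
    [0,0,-0.9,0],
    [0,0,-0.9,0]
  ]
}}

```text
t: 46.88
eef_pos: [0.5628, -0.1946, 0.4221]
eef_rot: [-0.0, 0.656, 0.755, 0.0]
ft_force: [0.4, 0.7, -0.2]
finger_gap: -0.0003
grip_force: 0.0
```

>>> {"name": "play_rows", "arguments": {
  "rows": [
    [-0.6,0,-0.5,0],
    [-0.7,0,0,0],
    [-0.7,0,0,0],
    [0,0,0,0],
    [0,0,0,0]
  ]
}}

```text
t: 47.3
eef_pos: [0.574, -0.2749, 0.4399]
eef_rot: [-0.0, 0.657, 0.754, 0.0]
ft_force: [-0.7, 0.7, -0.5]
finger_gap: 0.0001
grip_force: 0.0
```

Run:
```python
from h import *
c=lid(); t=cam('top')
print('lid',[o[2:] for o in find(c,*YEL,(.08,.3),200)])
for k in(c,t): print('tray',[(o[2:]) for o in find(k,*BLUE,(.01,.09),300)],'scraper/ashtray',[o[2:] for o in find(k,*GREEN,(.01,.3),20)]); fits(k)
T=dict(np.load('top0.npz')); 
for n,lo,hi in(('red spoon',(0,150,80),(6,255,255)),('key',(18,120,90),(28,255,255))):
    for k in(T,t): print(n,[(o[0].tolist(),o[2].tolist()) for o in find(k,lo,hi,(-.004,.03),15,xr=(.35,.9),yr=(-.05,.4))])
d=cv2.absdiff(T['frame'],t['frame']).max(2); print('diff tiffin/stone/mug',[float((d[a:b,e:f]>40).mean().round(3)) for a,b,e,f in((195,250,142,200),(163,193,374,405),(130,170,435,480))])
s=arm.read_state(); print(s['t'],s['ft_force'],s['joint_vel'].round(3))
```

```text
lid n [0.003 0.004 1.   ] angle 0.2 N 2594
lid [(array([ 564.1, -212.5]), array([209.5, 171.7]), 7.9, 109.5)]
tray [(array([593.3, 238.9]), array([167.3,  71.1]), 9.0, 53.5)] scraper/ashtray [(array([447.6,  93.8]), array([24.2, 99.4]), 9.9, 29.3), (array([775.7,  34.2]), array([ 97.9, 102.3]), 72.6, 33.0)]
 []
tray [(array([595.4, 239.6]), array([165.1,  68.4]), 8.7, 53.1)] scraper/ashtray [(array([778.4,  32.9]), array([93.9, 98.7]), 70.3, 33.4), (array([447.8,  92.9]), array([20.6, 96.3]), 9.0, 29.0)]
 []
red spoon [([261.0, 176.0], [762.1, 246.3])]
red spoon [([261.0, 176.0], [762.2, 246.6])]
key [([322.0, 239.0], [603.0, 75.4]), ([358.0, 268.0], [532.2, -17.9]), ([266.0, 310.0], [420.5, 220.2])]
key [([265.0, 310.0], [420.7, 220.4])]
diff tiffin/stone/mug [0.0, 0.0, 0.0]
47.4 [-0.76477061  0.45974513  0.74395422] [ 0.013 -0.006  0.004 -0.    -0.001 -0.001]
```

Everything is in place: lid shut, tray in the middle of the mat, scraper flat, lunch things, key and stone unmoved. Handing in.

```bash
python3 -c "
from plant import arm
print(arm.close_job())"
```

```text
the job is handed in; nothing more can be done
None
```

The job is handed in at 47 s of 210 s (no verdict was returned): the lid is shut on all three fittings I found, the empty tray stands in the middle of its mat, the scraper lies flat clear of the box, and the lunch things, key and stone had not moved.

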